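# Reset the tripped cut-out in the pumps' terminal box

### The arm

A 7-joint arm with a two-finger parallel gripper is mounted at the origin on a cart in front of the work surface, level with it; the furniture and walls round the work are solid. World frame = base frame: x ahead of the robot, y to its left, z up, the work surface at z = 0. Lengths are in m, angles in rad, forces in N, time in s.
With the tool pointing down it reaches from about 0.4 to 0.85 m from the base axis. Payload 10.4 kg.
Tool frame: the origin (TCP) lies at the very end of the fingers, on their centre line; the grasp point (between the pads) lies 19 mm behind it (manip.grip_depth is the distance from the TCP to the grasp point, in m); z points along the fingers, y is the direction in which the jaws open and shut (so a half turn about z gives the same grasp; the last joint's range is limited). The gripper opens to 85 mm and grips with 20 to 120 N. Pads are 22 mm wide; open, the fingers measure 114 mm over their backs; the gripper's body (76 mm by 85 mm) begins 54 mm behind the grasp point. The pads swing forward as they close: fully open they stand 13 mm farther back than shut.
Start: joints at [-1.244, 0.332, -0.065, 1.46, 0.022, 1.35, -0.088], TCP at [0.214, 0.587, 0.231] pointing down, gripper open.
Joint ranges: [-2.6, 2.6], [-0.5, 2.12], [-1.47, 1.34], [0.16, 2.42], [-1.27, 4.41], [0.06, 2.06], [-2.6, 2.6]. Speed limits (rad/s): [2.22, 2.22, 2.79, 2.79, 3.14, 3.14, 3.14].

### API

Orientations are given as a unit quaternion [x, y, z, w].
In Python, from workcell import manip gives the robot as it stands.
- The arm moves only by the tool step_arm, never from a script. Its argument "motion" is a list of rows, each a list of 6 numbers: the shift along the tool's x, y, z in mm, then the turn, a rotation vector about the tool's x, y, z in degrees. A call has 1 to 20 rows; each row shifts and turns the pose as measured when the row begins, along the tool's axes as they then stand; what a row does not reach is not made up. A row lasts 1/8 s, in which the tool goes at most 62.5 mm and 10.7 degrees, less where a joint would pass 70% of its speed; a pose out of reach is approached as far as the arm can. A call with a gripper value outside its range is refused whole. "jaw" is the finger opening in mm, from 0 to 85.4, set as the call begins (left out, the last holds). The fingers move at their own pace and stop on an object; "force" is the grip in N (left out, the last holds). Time passes only in rows, so rows that do not move let the fingers close. It gives the time, the measured TCP pose, the force and the opening at its end, in the units of the state.
- manip.get_obs(): the state, without advancing time (a new reading comes with each control period).
- manip.camera(name): name is "scene" or "top" or "wrist"; returns the picture (420x560x3 uint8, blue, green, red); there is no depth.
- manip.camera_info(name): a dict with "camera_matrix" (3x3 intrinsics, pixels), "k1" (the pictures are not rectified: a ray, as slopes to the right and down, at radius r is drawn at 1 + k1 r^2 times it, then the intrinsics apply), "R" (3x3) and "t" (3): a world point X has camera coordinates R X + t. Camera axes: x right, y down, z forward; pixel columns grow to the right and rows downward; lengths in m; the calibration is good to about 2 mm. A picture is of the moment at which its call begins: read the wrist's pose just before it. camera_info takes no time and is no camera call; for the wrist camera it gives the pose at the moment of the call.
- manip.hand_in(): hands the job in, once; it reports no verdict.
The state is a dict: "clock": time; "joint_pos": joint angles; "joint_velocities": joint speeds; "tau": joint torques, N m; "position": TCP position; "ee_rot": TCP orientation; "ft_force": force on the tool from outside, world axes, zero at the start; "torque": the same for the moment, N m; "grip_width": opening from 0.0 (shut) to 1.0 (fully open).
Only numpy, scipy, OpenCV 4.12 (cv2) and the standard library are available. Lean on these libraries where they do the work, as an engineer would, in place of code of your own. Each camera call takes 0.05 s, during which the arm holds its last target.

### The job

One of the two cut-outs in the pumps' terminal box has tripped. Press the box's snap tab in until the cover springs free, push the freed cover on along its guides until it drops off the end and lies flat on the bench, then press the cut-out button that stands out fully in. Do all of it with the fingertips only: never pick the cover up, and leave the things standing round the box where they are.

Things in the scene. Friction and masses are not known exactly. Their poses are not given: they have to be found in the camera images.
- terminal_box: Low grey terminal box, 170 x 86 mm (two cable glands and four screw ears stick out of its long sides), screwed to the bench. Origin on the bench below the middle of the seated cover; x along the box, the way the cover leaves, y across, z up. Reaches from x = -118 mm (tab end) to +52 mm (open end).
- box_exit (a point): Middle of the box's open end (x = 52 mm) at the height of the cover's seat, 22 mm. Guide lips (|y| 31 to 43 mm, tops at 30.5 mm, x -50 to +52) lie over the cover's side edges, so it can only slide. Once the cover is gone the well between them (|y| under 30 mm) is open; in it only the tab's hook (x -42 to -36, top 26 mm) is higher than 20.5 mm.
- cover: White loose cover, 96 (x) x 72 (y) mm, 60 to 120 g: a 4 mm plate with a raised crown, 70 x 54 mm, top 24 mm above the underside. Origin at the centre of its underside, at 0, 0, 22 mm in the box's frame when seated, same axes. Springs ease the unlatched cover 8 mm forward and it stays free; it then slides easily (under 5 N). After 100 mm its tail leaves the box and it drops 22 mm to the bench.
- cover_push (a point): Where to push the cover: middle of the upright back face of its crown (at x = -26 mm in the cover's frame, 9 mm above its underside; the face is 54 mm wide and runs from 4 to 24 mm above the underside). Behind it the flat tail of the plate reaches to x = -48 mm, with a window for the tab's hook. As it leaves the box the cover tips nose down, so a push low on the face keeps its hold longest.
- snap_tab (a joint): Angle of the snap tab, a springy grey tongue hinged at x = -108, z = 30 mm in the box's frame: 0 at rest, grows when pressed down, stop at 0.11 rad. The cover is freed at about 0.06; with the finger off the tab stays near 0.04 under the cover's tail until the cover has slid on. Pressing the pad takes about 4 N at first, under 15 N to the stop, 4 mm down.
- pad_top (a point): Middle of the top of the snap tab's ribbed thumb pad, 24 x 24 mm, which is pressed straight down: at x = -70 mm in the box's frame, 34 mm above the bench at rest. The box's shoulders beside it (|y| over 15 mm) are 27 mm high, the tab's root behind it (x -118 to -103) 34.5 mm.
- cutout_a_button (a joint): Travel of the tripped cut-out's push button: 0 standing out, 0.006 fully in, a hard stop. It stays where it is pushed; pressing takes about 4 N.
- cutout_a_top (a point): Centre of the top of the tripped cut-out's button: white, round, 12 mm diameter, in a black module in the well under the cover. Top 20.5 mm above the bench standing out, 14.5 mm fully in. The three modules in the well are at x = -10, +12 and +34 mm in the box's frame, y = 0; which is where varies.
- cutout_b_top (a point): Centre of the top of the other cut-out's button: looks the same but is already fully in, 14.5 mm above the bench.
- driver: Loose screwdriver, 181 mm long, 26 mm handle, lying alongside, on the cable gland side. A bystander.
- vial: Loose vial, 25 mm diameter, 52 mm high, standing by the tab end, on the cable gland side. A bystander.
- glue: Loose small bottle, 36 mm diameter, 70 mm high, standing beside the open end on the side without glands. A bystander.
- timer: Loose bench timer, 52 x 72 x 14 mm, lying flat, a bystander.
- dropper: Loose white bottle, 40 mm diameter, 82 mm high, a bystander.

How it is judged:
On the way, in this order (a step that is already met when the one before it is completed fails the run):
1. the snap tab is pressed in by the fingers and the cover has sprung forward, free of the hook (value of joint snap_tab above 0.04 rad and contact force between the fingers and snap_tab above 0.5 N and x of cover in the frame of terminal_box above 0.004 m), for 0.05 s.
2. the cover has been pushed off the end of the box and lies flat on the bench (x of cover in the frame of terminal_box above 0.095 m and height (world z) of cover below 0.008 m and angle between cover's own z axis and vertical below 0.12 rad), for 0.1 s.
3. the tripped cut-out's button is pressed in (value of joint cutout_a_button above 0.0045 m), for 0.1 s.
At the end, for the whole second after the job is handed in: The cover lies flat on the bench (within 0.12 rad) and at rest, past the open end of the box (its centre at least 95 mm from its seat along the box), the tab is back at rest, and the tripped cut-out's button is in by at least 4.5 of its 6 mm (all of step 2 and linear speed of cover below 0.02 m/s and value of joint cutout_a_button above 0.0045 m and value of joint snap_tab below 0.02 rad); the robot touches nothing.
It fails at once if the cover is lifted off its seat or the bench instead of being pushed (height (world z) of cover above 0.03 m).
It fails at once if a loose thing beside the work (screwdriver, vial, small bottle, timer, white bottle) is shifted, knocked over or carried by more than 30 mm (distance of any of driver, vial, glue, timer, dropper from where it was at the start of the episode above 0.03 m).
It also fails if it takes over 48 s, if anything falls off the work surface, if the arm or the gripper's body presses on something with over 40 N, if the wrist force passes 120 N, or if a joint passes its speed limit or range.

## Working session

There is one attempt and no reset: what is moved stays moved. The work goes in short steps, Python scripts to look and compute and a tool call to move; the robot and the scene stay as the last step left them, time stands still between calls to the robot, and variables do not carry over. Pictures are saved under pics/ and viewed, and the job is handed in when it is done.

Besides the shell and the picture viewer there is one more tool, called after "Emit:" as name([rows], argument=value, ...), one row to a line, values as JSON. step_arm: Moves the arm, as the interface text tells. Its arguments: {"type":"object","properties":{"motion":{"type":"array"},"jaw":{"type":"number"},"force":{"type":"number"}},"required":["motion"]}

```bash
mkdir -p pics; ls
python3 - <<'E'
from workcell import manip
import cv2
for n in ["scene","top","wrist"]:
    i=manip.camera_info(n); print(n,i)
    cv2.imwrite(f"pics/{n}0.png",manip.camera(n))
o=manip.get_obs(); print(o)
E
```

```text
pics
scene {'camera_matrix': array([[385.41591286,   0.        , 280.59186097],
       [  0.        , 385.41591286, 214.4163091 ],
       [  0.        ,   0.        ,   1.        ]]), 'k1': -0.06988165423066045, 'R': array([[-0.88930357, -0.45730057, -0.00391735],
       [-0.2328017 ,  0.46006471, -0.85682194],
       [ 0.39362739, -0.76106285, -0.51559753]]), 't': array([0.35531693, 0.33194638, 0.41904538])}
top {'camera_matrix': array([[391.9408186 ,   0.        , 283.92425666],
       [  0.        , 391.9408186 , 212.31033628],
       [  0.        ,   0.        ,   1.        ]]), 'k1': -0.08066482185341355, 'R': array([[-3.90469697e-05, -9.99994186e-01, -3.40975919e-03],
       [-9.90801622e-01,  5.00104279e-04, -1.35321454e-01],
       [ 1.35322372e-01,  3.37311104e-03, -9.90795881e-01]]), 't': array([-0.32569002,  0.56164265,  0.92189076])}
wrist {'camera_matrix': array([[333.81211972,   0.        , 280.38948422],
       [  0.        , 333.81211972, 209.28603368],
       [  0.        ,   0.        ,   1.        ]]), 'k1': 0.024603099907125652, 'R': array([[ 0.34207694,  0.939670
[... 169 characters left out ...]
{'clock': 0.15, 'joint_pos': array([-1.24359553,  0.33274242, -0.06469015,  1.46075939,  0.02159955,
        1.34988637, -0.08848179]), 'joint_velocities': array([ 0.0008577 , -0.00110815, -0.00124497, -0.00383051, -0.00038538,
        0.00015794, -0.00066687]), 'tau': array([ 5.80225296e-04, -6.25825381e+01,  4.90122742e-02, -3.91855860e+01,
        1.61891762e-02,  7.40337709e-03,  6.67042997e-06]), 'position': array([0.21410164, 0.58688032, 0.23068361]), 'ee_rot': array([ 1.73997252e-01,  9.84745984e-01, -5.45542276e-04, -7.11608912e-05]), 'ft_force': array([ 0.30388255, -0.06051181, -0.00133208]), 'torque': array([-0.00969794, -0.00407583,  0.01626994]), 'grip_width': 0.9991277730235785}
```

View pics/scene0.png

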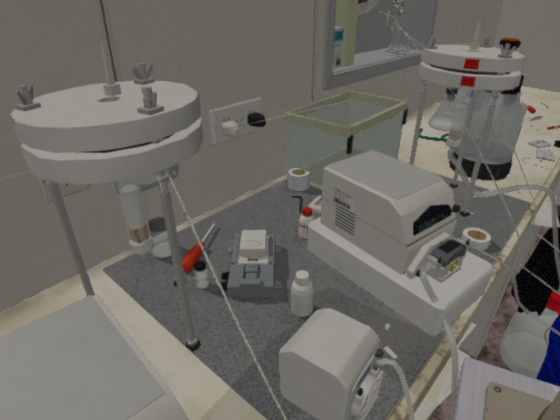

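View pics/top0.png

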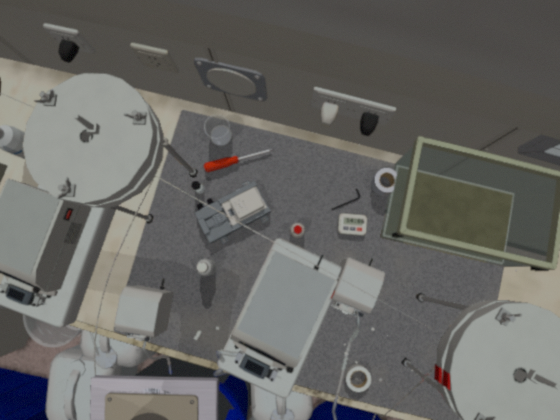

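View pics/wrist0.png

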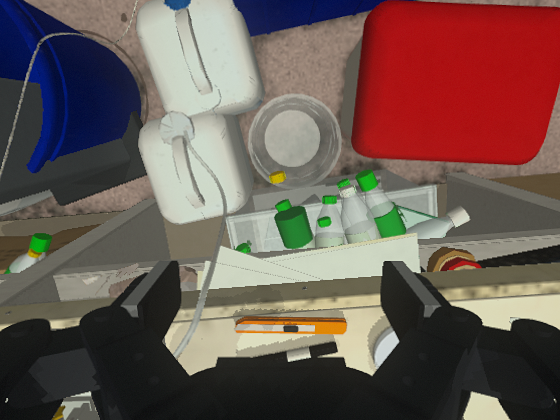

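```bash
cat > h.py <<'E'
import numpy as np, cv2
from workcell import manip
from scipy.spatial.transform import Rotation as Rn
def und(i,uv):
    K=i["camera_matrix"]
    return cv2.undistortPoints(np.array(uv,float).reshape(-1,1,2),K,np.array([i["k1"],0,0,0,0.]))[:,0]
def cast(i,uv,z):
    p=und(i,uv); d=np.c_[p,np.ones(len(p))]@i["R"]; c=-i["R"].T@i["t"]
    return c+d*((z-c[2])/d[:,2])[:,None]
def proj(i,X):
    r=cv2.Rodrigues(i["R"])[0]
    return cv2.projectPoints(np.array(X,float).reshape(-1,1,3),r,i["t"],i["camera_matrix"],np.array([i["k1"],0,0,0,0.]))[0][:,0]
E
python3 - <<'E'
from h import *
i=manip.camera_info("top"); print(-i["R"].T@i["t"])
print(proj(i,[[.214,.587,.23],[0.6,0,0],[.4,.2,0]]))
print(cast(i,[[233,213],[205,267],[298,230],[353,224],[198,188],[222,163],[120,140],[165,165],[290,300],[360,280]],0.03))
im=cv2.imread("pics/top0.png")
cv2.imwrite("pics/top0c.png",cv2.resize(im[130:290,150:350],None,fx=4,fy=3.75,interpolation=cv2.INTER_CUBIC)[:600,:800])
im=cv2.imread("pics/scene0.png")
cv2.imwrite("pics/scene0c.png",cv2.resize(im[190:330,150:350],None,fx=4,fy=4,interpolation=cv2.INTER_CUBIC)[:600,:800])
E
```

```text
[ 0.43171129 -0.32907864  0.98829734]
[[-138.98988181  359.89648473]
 [ 157.74981128  199.58946967]
 [  78.38084323  276.98813292]]
[[ 0.56093815 -0.19995073  0.03      ]
 [ 0.42829152 -0.13363659  0.03      ]
 [ 0.51878284 -0.3603418   0.03      ]
 [ 0.53345526 -0.4959201   0.03      ]
 [ 0.6240769  -0.11089     0.03      ]
 [ 0.68812693 -0.16972444  0.03      ]
 [ 0.75121498  0.09735889  0.03      ]
 [ 0.68376041 -0.02442552  0.03      ]
 [ 0.34982767 -0.34041383  0.03      ]
 [ 0.39701514 -0.51008904  0.03      ]]
```

View pics/top0c.png

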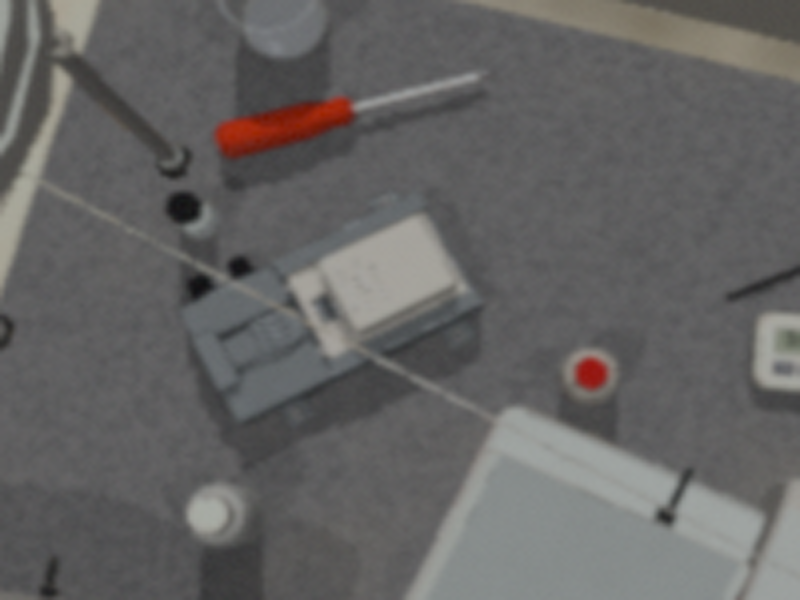

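View pics/scene0c.png

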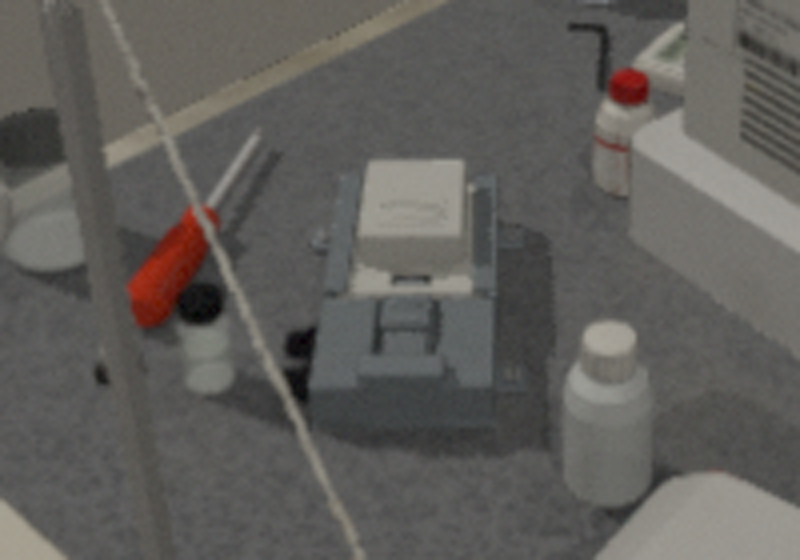

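```bash
cat >> h.py <<'E'
def tri(a,ua,b,ub):
    A=[];B=[]
    for i,u in((a,ua),(b,ub)):
        p=und(i,[u])[0]; d=i["R"].T@np.r_[p,1]; d/=np.linalg.norm(d); c=-i["R"].T@i["t"]
        P=np.eye(3)-np.outer(d,d); A.append(P);B.append(P@c)
    X=np.linalg.solve(A[0]+A[1],B[0]+B[1]); return X, np.abs(proj(a,X)-ua).max()
E
python3 - <<'E'
from h import *
np.set_printoptions(precision=4,suppress=True)
t=manip.camera_info("top"); s=manip.camera_info("scene")
print("scenecam",-s["R"].T@s["t"])
for n,a,b in [("lidhub",(87,135),(112,90)),("knob",(140,117),(143,72)),("knob2",(68,187),(150,98)),("knob3",(45,97),(27,97)),("instr corner front",(283,245),(377,151)),("dropcap",(204,267),(302,279)),("gluecap",(298,230),(307,213)),("pump tl?",(126,290),(330,317)),]:
    print(n,tri(t,a,s,b))
print("feet",cast(t,[(195,173),(150,218)],0), cast(s,[(192,343)],0))
c=lambda x,y:(150+x/4,130+y/3.75)
P=[c(185,312),c(240,418),c(425,195),c(478,300)]
print(cast(t,P[:2],.027),cast(t,P[2:],.0305))
c2=lambda x,y:(150+x/4,190+y/4)
P=[c2(318,300),c2(493,300),]
E
```

```text
scenecam [0.2283 0.3287 0.5019]
lidhub (array([ 0.64  , -0.0075,  0.3921]), np.float64(0.0906126165214971))
knob (array([ 0.6691, -0.0942,  0.3958]), np.float64(1.0037515689743373))
knob2 (array([0.5532, 0.0149, 0.3959]), np.float64(0.03677967923357528))
knob3 (array([0.7046, 0.0678, 0.3966]), np.float64(0.9676604519713692))
instr corner front (array([ 0.4231, -0.3342,  0.2399]), np.float64(25.3219294276642))
dropcap (array([ 0.4288, -0.1387,  0.0672]), np.float64(0.1825146039412857))
gluecap (array([ 0.5167, -0.3593,  0.0578]), np.float64(0.1953188817259104))
pump tl? (array([0.3548, 0.005 , 0.1499]), np.float64(11.326858567361626))
feet [[ 0.6698 -0.0949 -0.    ]
 [ 0.5521  0.0182  0.    ]] [[0.5541 0.0169 0.    ]]
[[ 0.5609 -0.1078  0.027 ]
 [ 0.4907 -0.1439  0.027 ]] [[ 0.6389 -0.2568  0.0305]
 [ 0.5683 -0.2902  0.0305]]
```

Run:
```python
from h import *
np.set_printoptions(precision=4,suppress=True)
t=manip.camera_info("top"); s=manip.camera_info("scene")
def plane(i,u,v):
    p=und(i,[u,v]); d=np.c_[p,[1,1]]@i["R"]; n=np.cross(*d); c=-i["R"].T@i["t"]; return n/np.linalg.norm(n),c
(n1,c1),(n2,c2)=plane(t,(170,183),(265,236)),plane(s,(175,190),(280,400))
d=np.cross(n1,n2); d/=np.linalg.norm(d)
p=np.linalg.solve(np.array([n1,n2,d]),[n1@c1,n2@c2,0])
for k in np.linspace(-1,1,21): print(p+k*d)
im=cv2.imread("pics/scene0.png")
cv2.imwrite("pics/scene0d.png",cv2.resize(im[150:420,250:560],None,fx=2.5,fy=2.2))
im=cv2.imread("pics/top0.png")
cv2.imwrite("pics/top0d.png",cv2.resize(im[60:420,0:360],None,fx=1.66,fy=1.66,interpolation=cv2.INTER_CUBIC))
```

```text
[0.6839 0.1218 0.9393]
[0.6744 0.0966 0.843 ]
[0.665  0.0714 0.7467]
[0.6555 0.0462 0.6504]
[0.6461 0.021  0.554 ]
[ 0.6366 -0.0042  0.4577]
[ 0.6271 -0.0294  0.3614]
[ 0.6177 -0.0546  0.2651]
[ 0.6082 -0.0798  0.1688]
[ 0.5988 -0.105   0.0725]
[ 0.5893 -0.1302 -0.0238]
[ 0.5799 -0.1554 -0.1201]
[ 0.5704 -0.1806 -0.2164]
[ 0.5609 -0.2058 -0.3127]
[ 0.5515 -0.231  -0.409 ]
[ 0.542  -0.2562 -0.5054]
[ 0.5326 -0.2814 -0.6017]
[ 0.5231 -0.3066 -0.698 ]
[ 0.5137 -0.3318 -0.7943]
[ 0.5042 -0.357  -0.8906]
[ 0.4947 -0.3822 -0.9869]
```

View pics/scene0d.png

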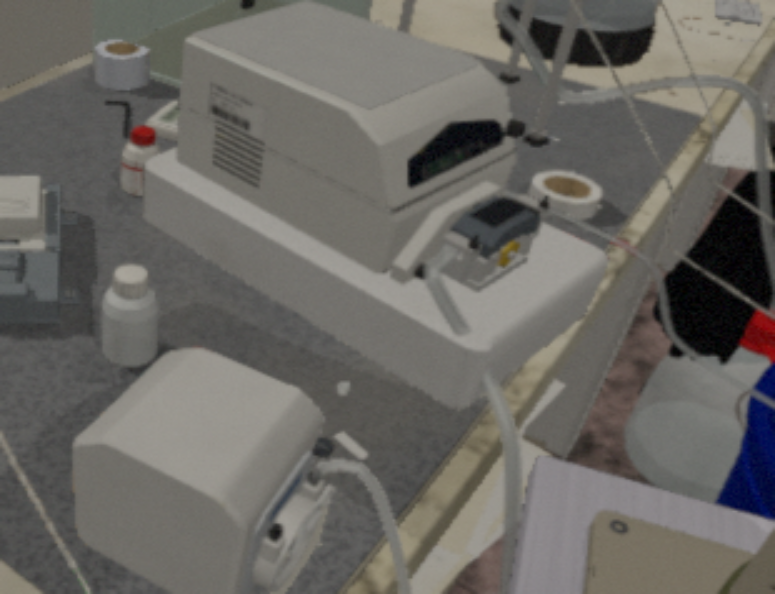

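View pics/top0d.png

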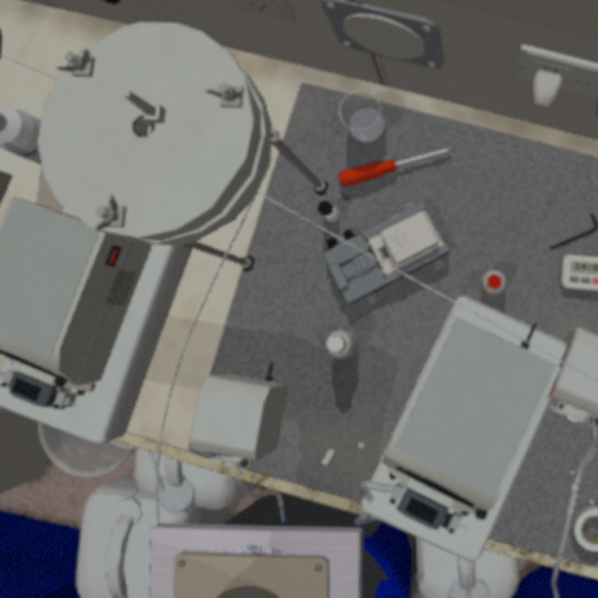

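Run:
```python
from h import *
im=cv2.imread("pics/scene0.png")
cl=cv2.createCLAHE(4,(4,4))
def en(a):
    l=cv2.cvtColor(a,cv2.COLOR_BGR2LAB); l[...,0]=cl.apply(l[...,0]); return cv2.cvtColor(l,cv2.COLOR_LAB2BGR)
cv2.imwrite("pics/s0e.png",cv2.resize(en(im)[60:270,120:400],None,fx=2.8,fy=2.8,interpolation=cv2.INTER_CUBIC))
im=cv2.imread("pics/top0.png")
cv2.imwrite("pics/t0e.png",cv2.resize(en(im)[100:400,120:500],None,fx=2,fy=2,interpolation=cv2.INTER_CUBIC))
```

```text
(no output)
```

View pics/s0e.png

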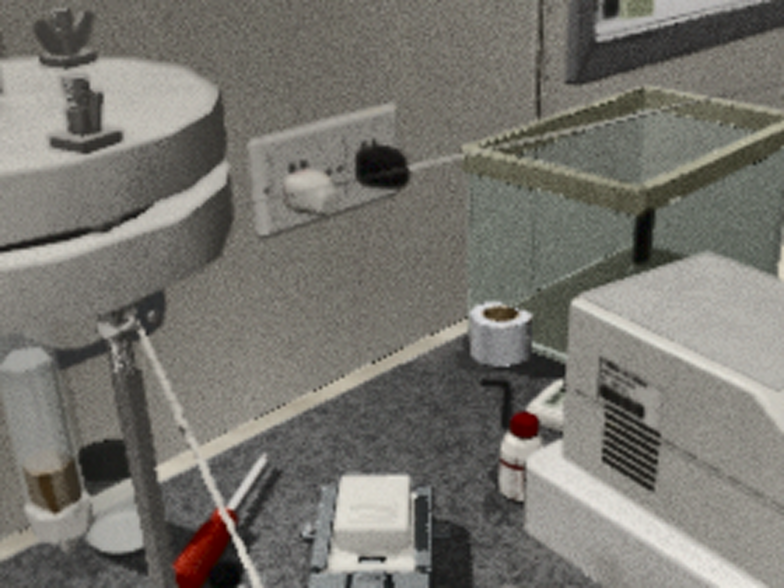

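View pics/t0e.png

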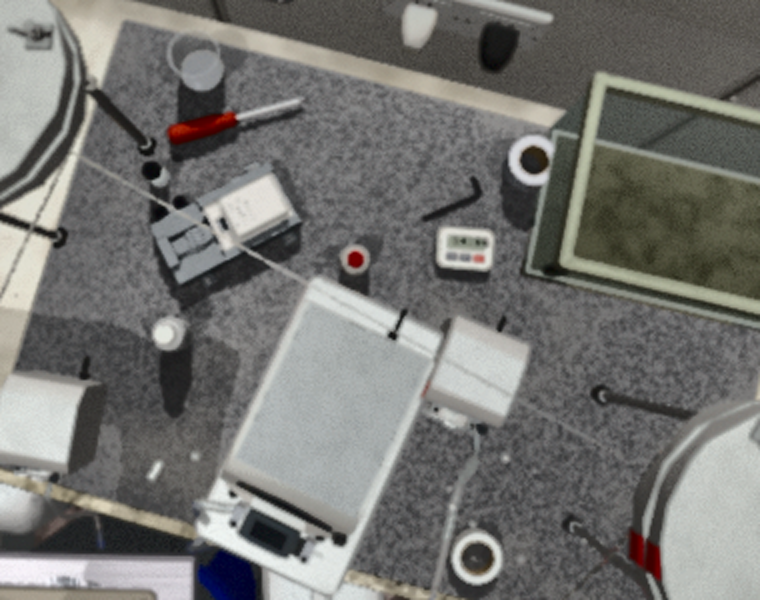

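Run:
```python
from h import *
np.set_printoptions(precision=3,suppress=True)
t=manip.camera_info("top"); s=manip.camera_info("scene")
for z in (.05,.15,.25,.33,.4,.5,.7):
    X=cast(t,[(160,178),(233,216),(273,240),(370,297),(420,325)],z); print(z,X[:,:2].ravel(),proj(s,X).astype(int).tolist())
(L)=[]
def plane(i,u,v):
    p=und(i,[u,v]); d=np.c_[p,[1,1]]@i["R"]; n=np.cross(*d); c=-i["R"].T@i["t"]; return n/np.linalg.norm(n),c
# cord1: top (151,187+?) to scene
(n1,c1),(n2,c2)=plane(t,(148,200),(108,290)),plane(s,(175,190),(280,400))
d=np.cross(n1,n2); d/=np.linalg.norm(d)
p=np.linalg.solve(np.array([n1,n2,d]),[n1@c1,n2@c2,0])
for k in np.linspace(-.6,.6,13): print(p+k*d)
```

```text
0.05 [ 0.646 -0.02   0.551 -0.203  0.493 -0.3    0.358 -0.529  0.291 -0.647] [[159, 289], [259, 248], [306, 231], [394, 199], [429, 185]]
0.15 [ 0.623 -0.053  0.538 -0.216  0.486 -0.303  0.366 -0.508  0.306 -0.613] [[173, 235], [267, 202], [311, 189], [395, 163], [429, 152]]
0.25 [ 0.6   -0.086  0.526 -0.23   0.48  -0.306  0.374 -0.487  0.321 -0.579] [[189, 174], [276, 151], [317, 141], [396, 123], [428, 115]]
0.33 [ 0.582 -0.112  0.515 -0.24   0.475 -0.308  0.38  -0.47   0.333 -0.552] [[204, 120], [284, 104], [322, 98], [396, 86], [427, 81]]
0.4 [ 0.566 -0.135  0.506 -0.25   0.47  -0.311  0.385 -0.455  0.344 -0.528] [[218, 69], [291, 60], [327, 56], [396, 49], [425, 47]]
0.5 [ 0.543 -0.168  0.494 -0.263  0.464 -0.314  0.393 -0.433  0.359 -0.495] [[241, -9], [304, -10], [335, -10], [397, -9], [423, -8]]
0.7 [ 0.497 -0.234  0.468 -0.29   0.451 -0.32   0.409 -0.391  0.389 -0.427] [[294, -184], [332, -173], [352, -168], [395, -156], [413, -150]]
[ 0.616 -0.071  0.211]
[ 0.537 -0.023  0.173]
[0.458 0.025 0.135]
[0.38  0.074 0.096]
[0.301 0.122 0.058]
[0.222 0.171 0.02 ]
[ 0.143  0.219 -0.018]
[ 0.065  0.267 -0.056]
[-0.014  0.316 -0.094]
[-0.093  0.364 -0.132]
[-0.172  0.413 -0.17 ]
[-0.25   0.461 -0.209]
[-0.329  0.51  -0.247]
```

Run:
```python
from h import *
np.set_printoptions(precision=3,suppress=True)
t=manip.camera_info("top"); s=manip.camera_info("scene")
print(tri(t,(272,256),s,(325,167)), tri(t,(281,243),s,(309,216)))
print(tri(t,(334,283),s,(375,152)))
for z in (.15,.2,.25,.3): print(z,cast(t,[(10,180),(60,202),(100,270),(60,320)],z)[:,:2].ravel(),cast(s,[(80,298),(150,375)],z)[:,:2].ravel())
```

```text
(array([ 0.455, -0.301,  0.205]), np.float64(2.0497133326322228)) (array([ 0.489, -0.317,  0.08 ]), np.float64(2.159214926202509))
(array([ 0.397, -0.426,  0.202]), np.float64(0.09369093489152647))
0.15 [0.621 0.301 0.57  0.174 0.42  0.072 0.312 0.157] [0.636 0.121 0.469 0.166]
0.2 [0.61  0.263 0.561 0.144 0.421 0.048 0.319 0.128] [0.578 0.151 0.435 0.189]
0.25 [0.599 0.226 0.553 0.114 0.422 0.024 0.326 0.099] [0.52  0.18  0.401 0.212]
0.3 [ 0.587  0.188  0.545  0.084  0.422 -0.     0.333  0.07 ] [0.462 0.21  0.367 0.235]
```

Emit:
step_arm([
  [0,0,-58,0,0,10.5],
  [0,0,-58,0,0,10.5],
  [0,0,-58,0,0,10.5],
  [0,0,-50,0,0,10.5],
  [0,0,0,0,0,0],
], jaw=0, force=40)

```text
clock: 0.78
position: [0.2141, 0.5861, 0.459]
ee_rot: [0.524, 0.852, -0.003, 0.001]
ft_force: [-1.3, 1.0, -0.5]
grip_width: 0.003
```

```bash
cat >> h.py <<'E'
np.set_printoptions(precision=4,suppress=True)
def st():
    o=manip.get_obs(); R=Rn.from_quat(o["ee_rot"]).as_matrix(); 
    print("t",round(o["clock"],2),"p",o["position"],"x",R[:,0],"y",R[:,1],"z",R[:,2],"F",o["ft_force"],"g",o["grip_width"],"q",o["joint_pos"]); return o,R
def to(*pts):
    o,R=st(); p=o["position"]
    for q in pts:
        d=R.T@(np.array(q)-p)*1000; print(q,"mm",d.round(1),"rows",np.linalg.norm(d)/60); p=np.array(q)
E
python3 - <<'E'
from h import *
to((.40,.42,.46),(.46,.2,.46),(.46,.0,.46),(.50,-.15,.46))
E
```

```text
t 0.78 p [0.2141 0.5861 0.459 ] x [-0.4507  0.8927 -0.0045] y [ 0.8927  0.4507 -0.0042] z [-0.0017 -0.0059 -1.    ] F [-1.2948  1.0022 -0.4555] g 0.002506155798158058 q [-1.3273  0.3388  0.0513  0.9841 -0.0175  1.8252 -0.8157]
(0.4, 0.42, 0.46) mm [-232.    91.1   -0.4] rows 4.154867796395298
(0.46, 0.2, 0.46) mm [-223.4  -45.6    1.2] rows 3.8005847503304593
(0.46, 0.0, 0.46) mm [-178.5  -90.1    1.2] rows 3.3333333333333335
(0.5, -0.15, 0.46) mm [-151.9  -31.9    0.8] rows 2.5873624493766707
```

Emit:
step_arm([
  [-46,18,0,0,0,0],
  [-46,18,0,0,0,0],
  [-46,18,0,0,0,0],
  [-46,18,0,0,0,0],
  [-46,18,0,0,0,0],
  [0,0,0,0,0,0],
])

```text
clock: 1.52
position: [0.4031, 0.4164, 0.452]
ee_rot: [0.521, 0.854, -0.008, 0.001]
ft_force: [-0.9, 0.6, 0.5]
grip_width: -0.0
```

Run:
```python
from h import *
to((.46,.2,.46),(.46,.0,.46),(.50,-.15,.46))
```

```text
t 1.52 p [0.4031 0.4164 0.452 ] x [-0.4575  0.8892 -0.0102] y [ 0.8892  0.4573 -0.0132] z [-0.0071 -0.0151 -0.9999] F [-0.879   0.6016  0.5254] g -2.2414681467460874e-05 q [-1.0192  0.2303  0.1787  1.1401 -0.0367  1.7906 -0.3774]
(0.46, 0.2, 0.46) mm [-218.5  -48.5   -5.1] rows 3.7319544027288525
(0.46, 0.0, 0.46) mm [-177.8  -91.5    3. ] rows 3.333333333333334
(0.5, -0.15, 0.46) mm [-151.7  -33.     2. ] rows 2.5873624493766707
```

Emit:
step_arm([
  [-55,-12,-1,0,0,0],
  [-55,-12,-1,0,0,0],
  [-55,-12,-1,0,0,0],
  [-55,-12,-1,0,0,0],
  [0,0,0,0,0,0],
])

```text
clock: 2.15
position: [0.4607, 0.1952, 0.4532]
ee_rot: [0.517, 0.856, -0.012, -0.001]
ft_force: [-1.2, 0.4, 0.8]
grip_width: -0.001
```

Run:
```python
from h import *
to((.46,.0,.46),(.50,-.15,.46))
```

```text
t 2.15 p [0.4607 0.1952 0.4532] x [-0.465   0.8852 -0.0111] y [ 0.8852  0.4647 -0.0217] z [-0.0141 -0.0199 -0.9997] F [-1.2108  0.4445  0.7577] g -0.000616645733093421 q [-0.8008  0.0411  0.3174  1.3482 -0.0017  1.7761 -0.0003]
(0.46, 0.0, 0.46) mm [-172.5  -91.5   -2.9] rows 3.2547818401970807
(0.5, -0.15, 0.46) mm [-151.4  -34.3    2.4] rows 2.5873624493766707
```

Emit:
step_arm([
  [-43,-23,-1,0,0,0],
  [-43,-23,-1,0,0,0],
  [-43,-23,-1,0,0,0],
  [-43,-23,-1,0,0,0],
  [-50,-11,0,0,0,0],
  [-50,-11,0,0,0,0],
  [-50,-11,0,0,0,0],
  [0,0,0,0,0,0],
])

```text
clock: 3.15
position: [0.5036, -0.1441, 0.4567]
ee_rot: [0.506, 0.862, -0.015, -0.004]
ft_force: [-0.9, -0.0, 0.1]
grip_width: 0.0
```

Run:
```python
from h import *
st()
i=manip.camera_info("wrist"); cv2.imwrite("pics/w1.png",manip.camera("wrist")); np.savez("w1.npz",**i)
cv2.imwrite("pics/s1.png",manip.camera("scene"))
```

```text
t 3.15 p [ 0.5036 -0.1441  0.4567] x [-0.4871  0.8733 -0.008 ] y [ 0.8731  0.4866 -0.0306] z [-0.0229 -0.0219 -0.9995] F [-0.9119 -0.0446  0.0871] g 0.00015194965949522483 q [-0.4503  0.1001  0.7035  1.3018 -0.0387  1.7799  0.7521]
```

View pics/w1.png

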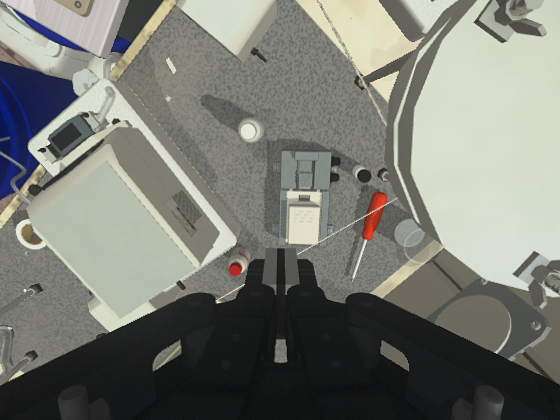

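View pics/s1.png

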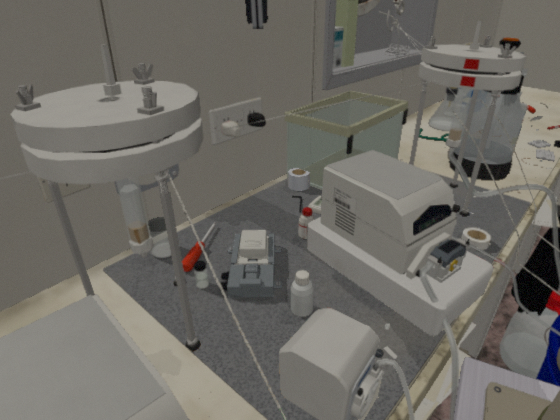

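Run:
```python
from h import *
t=manip.camera_info("top"); w=dict(np.load("w1.npz")); s=manip.camera_info("scene")
def plane(i,u,v):
    p=und(i,[u,v]); d=np.c_[p,[1,1]]@i["R"]; n=np.cross(*d); c=-i["R"].T@i["t"]; return n/np.linalg.norm(n),c
print("wc",-w["R"].T@w["t"])
(n1,c1),(n2,c2)=plane(t,(170,183),(265,236)),plane(w,(390,203),(300,250))
d=np.cross(n1,n2); d/=np.linalg.norm(d)
p=np.linalg.solve(np.array([n1,n2,d]),[n1@c1,n2@c2,0])
for k in np.linspace(-.8,.8,17): print(p+k*d, proj(s,p+k*d))
# box from wrist view, corners
im=cv2.imread("pics/w1.png")
cv2.imwrite("pics/w1c.png",cv2.resize(im[120:280,200:400],None,fx=4,fy=3.75,interpolation=cv2.INTER_CUBIC))
```

```text
wc [ 0.4741 -0.0836  0.5974]
[0.8677 0.4045 0.3592] [[-279.6846  222.1136]]
[0.8197 0.3172 0.3507] [[-230.5374  201.1673]]
[0.7717 0.2298 0.3423] [[-129.0311  181.4138]]
[0.7237 0.1425 0.3338] [[-26.1314 165.1326]]
[0.6757 0.0552 0.3254] [[ 65.4006 152.1284]]
[ 0.6277 -0.0321  0.3169] [[143.6831 141.7745]]
[ 0.5797 -0.1194  0.3085] [[209.8978 133.4781]]
[ 0.5317 -0.2068  0.3   ] [[265.8928 126.766 ]]
[ 0.4837 -0.2941  0.2916] [[313.4497 121.2784]]
[ 0.4357 -0.3814  0.2831] [[354.09   116.7449]]
[ 0.3877 -0.4687  0.2747] [[389.0576 112.9626]]
[ 0.3397 -0.5561  0.2662] [[419.3527 109.7779]]
[ 0.2917 -0.6434  0.2578] [[445.7761 107.0736]]
[ 0.2437 -0.7307  0.2493] [[468.97   104.7591]]
[ 0.1957 -0.818   0.2409] [[489.4514 102.7639]]
[ 0.1477 -0.9053  0.2324] [[507.6392 101.0326]]
[ 0.0997 -0.9927  0.224 ] [[523.8746  99.5212]]
```

View pics/w1c.png

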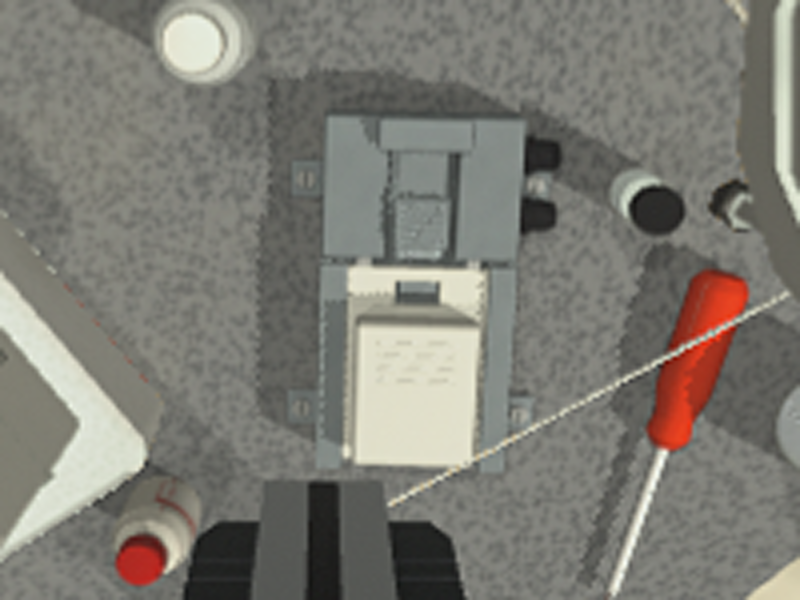

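Run:
```python
from h import *
w=dict(np.load("w1.npz"))
c=lambda *L:[(200+x/4,120+y/3.75) for x,y in L]
T=cast(w,c((327,115),(525,120)),.027); O=cast(w,c((317,468),(503,472)),.0305)
C=cast(w,c((357,320),(480,320),(355,465),(475,467)),.046); P=cast(w,c((397,195),(448,195),(396,256),(448,256)),.034)
print(T,O,C,P.mean(0),sep="\n")
a=T.mean(0)[:2];b=O.mean(0)[:2]; u=(b-a)/np.linalg.norm(b-a); print(np.linalg.norm(b-a),u,np.degrees(np.arctan2(u[1],u[0])))
o=a+u*.118*np.linalg.norm(b-a)/.17; print("origin",o)
v=np.array([-u[1],u[0]])
for n,X in (("crown",C),("pad",P),("T",T),("O",O)): print(n,np.c_[(X[:,:2]-o)@u,(X[:,:2]-o)@v])
```

```text
[[ 0.4893 -0.1417  0.027 ]
 [ 0.5631 -0.1028  0.027 ]]
[[ 0.568  -0.2915  0.0305]
 [ 0.6421 -0.2513  0.0305]]
[[ 0.5451 -0.2142  0.046 ]
 [ 0.5906 -0.1883  0.046 ]
 [ 0.5793 -0.2761  0.046 ]
 [ 0.6256 -0.2507  0.046 ]]
[ 0.5489 -0.1646  0.034 ]
0.1687540387658851 [ 0.4675 -0.884 ] -62.1253979754825
origin [ 0.5809 -0.2258]
crown [[-0.027  -0.0262]
 [-0.0286  0.0261]
 [ 0.0437 -0.025 ]
 [ 0.0429  0.0278]]
pad [[-0.0829 -0.011 ]
 [-0.0835  0.0106]
 [-0.0547 -0.0103]
 [-0.0553  0.0119]]
T [[-0.1172 -0.0417]
 [-0.1171  0.0417]]
O [[ 0.0521 -0.0422]
 [ 0.0512  0.0422]]
```

```bash
cat >> h.py <<'E'
o0=np.array([.581,-.226]); u=np.array([.4675,-.884]); v=np.array([.884,.4675])
def box(x,y,z): return np.r_[o0+u*x/1000+v*y/1000,z/1000]
def goto(x,y,z,tilt=0):
    # tilt deg: tool z leans towards +u going down
    o,R=st(); b=Rn.from_matrix(np.c_[np.r_[-u,0],np.r_[v,0],[0,0,-1]])*Rn.from_euler('y',-tilt,degrees=True)
    Rt=b.as_matrix(); print("target z",Rt[:,2])
    rv=np.degrees(Rn.from_matrix(R.T@Rt).as_rotvec()); d=R.T@(box(x,y,z)-o["position"])*1000
    q=o["position"][:2]-o0; print("now box",(u@q*1000).round(1),(v@q*1000).round(1),(o["position"][2]*1000).round(1))
    print("shift",d.round(1),"turn",rv.round(1))
E
python3 - <<'E'
from h import *
goto(-70,0,360)
E
```

```text
t 3.25 p [ 0.5038 -0.1405  0.4568] x [-0.4915  0.8708 -0.0066] y [ 0.8706  0.4912 -0.0296] z [-0.0226 -0.0203 -0.9995] F [ 0.0086 -0.0266  0.5136] g -0.0008501870465526991 q [-0.4534  0.0981  0.699   1.3029 -0.0387  1.7803  0.7497]
target z [ 0.  0. -1.]
now box -111.7 -28.3 456.8
shift [-41.8  30.   96.2] turn [-1.7  0.4  1.6]
```

Emit:
step_arm([
  [-21,15,40,-0.8,0.2,0.8],
  [-21,15,40,-0.8,0.2,0.8],
  [0,0,12,0,0,0],
  [0,0,0,0,0,0],
])

```text
clock: 3.75
position: [0.552, -0.1543, 0.3616]
ee_rot: [0.51, 0.86, 0.002, -0.001]
ft_force: [-0.3, -0.4, 0.8]
grip_width: 0.0
```

Emit:
step_arm([
  [0,0,8,0,0,0],
  [0,0,8,0,0,0],
  [0,0,8,0,0,0],
  [0,0,8,0,0,0],
  [0,0,8,0,0,0],
])

```text
clock: 4.38
position: [0.5527, -0.1525, 0.3226]
ee_rot: [0.509, 0.861, 0.003, 0.001]
ft_force: [-0.6, 0.2, -0.4]
grip_width: -0.0
```

Run:
```python
from h import *
goto(-70,0,250)
```

```text
t 4.38 p [ 0.5527 -0.1525  0.3226] x [-0.4817  0.8763  0.0018] y [0.8763 0.4817 0.0065] z [ 0.0048  0.0047 -1.    ] F [-0.552   0.2334 -0.3827] g -0.0004388990375354668 q [-0.4037  0.2031  0.7098  1.488  -0.1381  1.4961  0.8084]
target z [ 0.  0. -1.]
now box -78.2 9.3 322.6
shift [-8.2 -9.9 72.5] turn [ 0.4 -0.1  0.9]
```

Correcting sideways to sit over the cord, then down slowly.

Emit:
step_arm([
  [-8,-10,4,0.4,0,0.9],
  [0,0,5,0,0,0],
  [0,0,5,0,0,0],
  [0,0,4,0,0,0],
])

```text
clock: 4.88
position: [0.5472, -0.1657, 0.303]
ee_rot: [0.517, 0.856, -0.0, -0.001]
ft_force: [-0.1, -1.5, -0.9]
grip_width: 0.0
```

Emit:
step_arm([
  [0,0,4,0,0,0],
  [0,0,4,0,0,0],
  [0,0,4,0,0,0],
])

```text
clock: 5.25
position: [0.5473, -0.1653, 0.2902]
ee_rot: [0.516, 0.856, -0.0, -0.001]
ft_force: [0.2, 0.8, 0.1]
grip_width: 0.004
```

Run:
```python
from h import *
goto(-70,0,250)
cv2.imwrite("pics/s2.png",manip.camera("scene"))
cv2.imwrite("pics/t2.png",manip.camera("top"))
im=cv2.imread("pics/s2.png"); cv2.imwrite("pics/s2c.png",cv2.resize(im[0:200,150:350],None,fx=3,fy=3,interpolation=cv2.INTER_CUBIC))
```

```text
t 5.25 p [ 0.5473 -0.1653  0.2902] x [-0.4666  0.8845  0.0018] y [ 0.8845  0.4666 -0.0013] z [-0.002  0.001 -1.   ] F [0.182  0.7996 0.0777] g 0.0042493296664899505 q [-0.3891  0.2147  0.7155  1.545  -0.1418  1.437   0.8197]
target z [ 0.  0. -1.]
now box -69.4 -1.4 290.2
shift [ 0.6  1.5 40.2] turn [-0.1 -0.1 -0.1]
```

View pics/s2c.png

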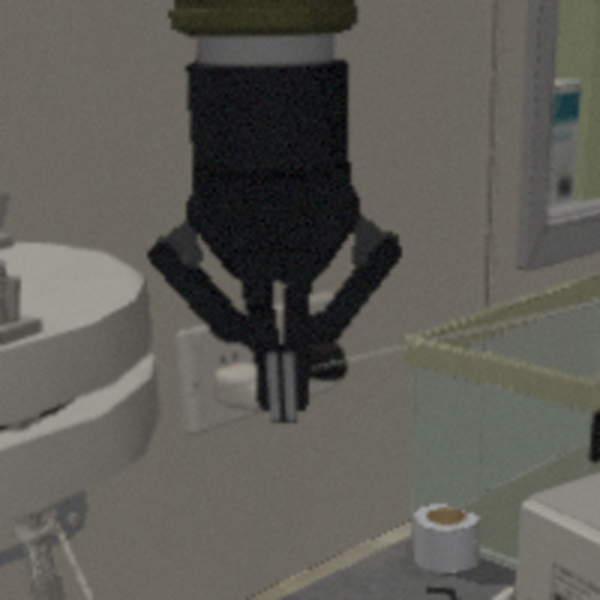

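View pics/t2.png

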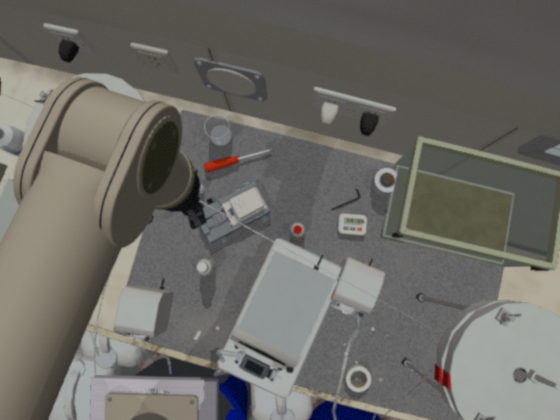

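Run:
```python
from h import *
t=manip.camera_info("top")
print(proj(t,[[.547,-.165,z] for z in (.29,.4,.5,.55,.6,.65,.7)]))
for z in (.5,.55,.6,.65,.7): print(z,cast(t,[(160,85),(105,220),(25,170),(115,90),(180,120)],z)[:,:2].tolist())
im=cv2.imread("pics/t2.png"); cv2.imwrite("pics/t2c.png",cv2.resize(im[60:260,0:260],None,fx=3,fy=3,interpolation=cv2.INTER_CUBIC))
```

```text
[[194.7936 201.4783]
 [178.5349 189.8528]
 [157.7765 174.9756]
 [144.1012 165.1529]
 [127.2136 152.998 ]
 [105.8748 137.5981]
 [ 78.159  117.5224]]
0.5 [[0.670846562308038, -0.16118957637318607], [0.4885971627463206, -0.09869552893728392], [0.5554678317515409, 0.01753408238797094], [0.6650802504945402, -0.09949596357165669], [0.6209418671476167, -0.19080981849721834]]
0.55 [[0.6463599169190193, -0.17838085033410725], [0.4827722409905648, -0.12228598251019548], [0.5427955791011546, -0.017957891243551016], [0.6411840559805615, -0.12300445533855361], [0.601565294172146, -0.20496807959884702]]
0.6 [[0.6218732715300006, -0.19557212429502838], [0.47694731923480904, -0.14587643608310696], [0.5301233264507682, -0.053449864875072806], [0.6172878614665828, -0.1465129471054505], [0.5821887211966754, -0.2191263407004757]]
0.65 [[0.5973866261409819, -0.2127633982559496], [0.47112239747905327, -0.1694668896560185], [0.5174510738003819, -0.08894183850659465], [0.593391666952604, -0.1700214388723474], [0.5628121482212046, -0.2332846018021044]]
0.7 [[0.5728999807519634, -0.22995467221687071], [0.4652974757232975, -0.19305734322892998], [0.5047788211499955, -0.12443381213811644], [0.5694954724386252, -0.1935299306392443], [0.543435575245734, -0.24744286290373307]]
```

View pics/t2c.png

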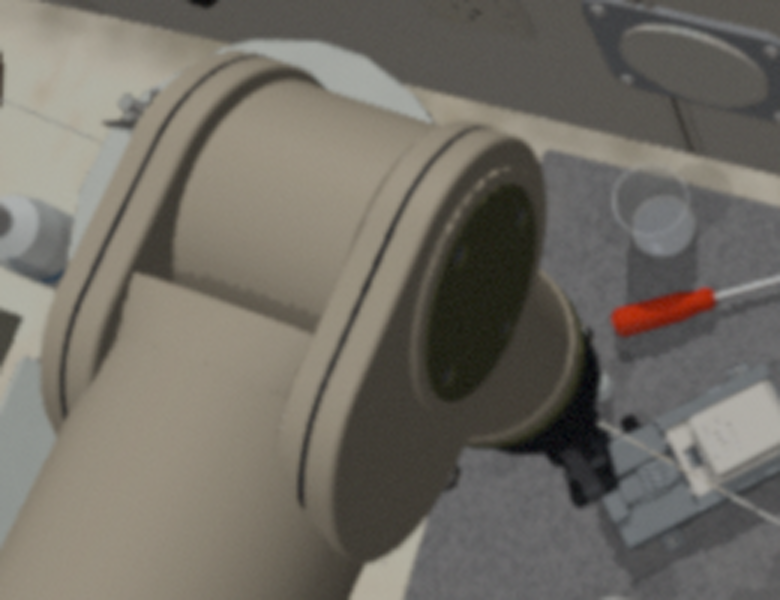

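Run:
```python
from h import *
t=manip.camera_info("top"); s=manip.camera_info("scene")
im=cv2.imread("pics/top0.png"); 
print(cast(t,[(157,150),(24,140),(90,77),(95,203),(150,180),(162,150),(148,183)],.385)[:,:2])
print(tri(t,(158,150),s,(201,115)),tri(t,(162,150),s,(203,150)))
im=im[60:230,10:210]; cv2.imwrite("pics/lid.png",cv2.resize(im,None,fx=3.5,fy=3.5,interpolation=cv2.INTER_CUBIC))
for z in (.40,.37,.33,.30):
    X=[[.64+r*np.cos(a),-.0075+r*np.sin(a),z] for r in(.11,) for a in (-np.pi/2,-np.pi/4,-2.2)]; print(z,proj(t,X).tolist(),proj(s,X).tolist())
```

```text
[[ 0.6153 -0.123 ]
 [ 0.6361  0.1068]
 [ 0.7449  0.0005]
 [ 0.5292 -0.0262]
 [ 0.5661 -0.1142]
 [ 0.6152 -0.1312]
 [ 0.5612 -0.1112]]
(array([ 0.6137, -0.1198,  0.339 ]), np.float64(8.709957223265803)) (array([ 0.6218, -0.1138,  0.286 ]), np.float64(12.128760737333977))
0.4 [[151.39152250103137, 132.21525022838713], [134.82970528402853, 86.70384182603387], [135.93168048727307, 172.20212875270545]] [[169.98739031813614, 68.12646829188324], [115.69237934502917, 68.62589153735013], [196.18941222482627, 74.10770963315457]]
0.37 [[157.4178627215636, 138.27156424414954], [141.3696562122803, 94.55706662721094], [142.76418925730079, 176.52259310643478]] [[172.72913966845607, 88.81094477911824], [119.62535608193824, 88.89150649768199], [198.49542791362535, 96.37330809626695]]
0.33 [[164.6706414702527, 145.55433347390726], [149.27783547914456, 104.04372277666779], [150.97126158385458, 181.70680187510015]] [[176.25428981188546, 114.95418933930466], [124.69674153560626, 114.54980035964087], [201.4456016735052, 124.36552167570387]]
0.3 [[169.60039623977337, 150.5007431494144], [154.67545450290817, 110.5128674128841], [156.53993146586438, 185.2210625401943]] [[178.79872651704488, 133.53274439379976], [128.36676014864898, 132.81303805835677], [203.5644488187823, 144.1540810482516]]
```

View pics/lid.png

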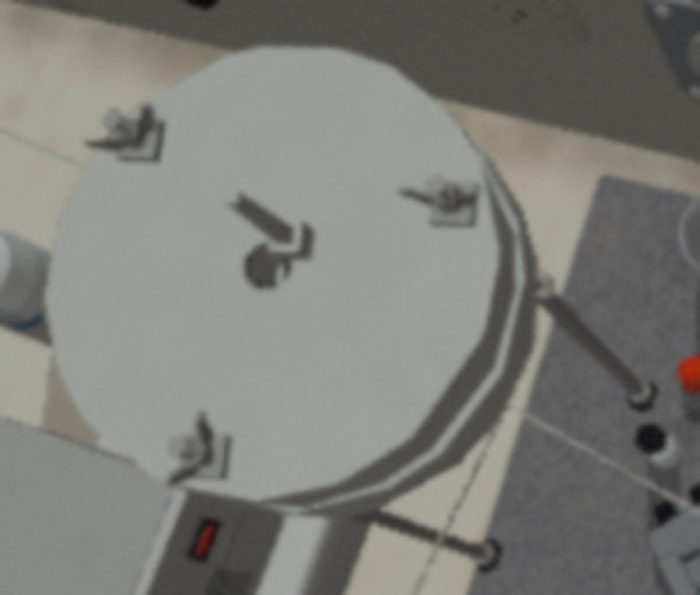

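```bash
sed -i "s/from_euler('y',-tilt/from_euler('x',-tilt/" h.py
```

Emit:
step_arm([
  [0,3,5,-6,0,0],
  [0,3,5,-6,0,0],
  [0,0,0,0,0,0],
])

```text
clock: 5.72
position: [0.5534, -0.1621, 0.2804]
ee_rot: [0.514, 0.852, 0.091, 0.054]
ft_force: [-0.4, 0.4, 0.6]
grip_width: -0.004
```

Run:
```python
from h import *
goto(-70,5,100,12)
```

```text
t 5.72 p [ 0.5534 -0.1621  0.2804] x [-0.4667  0.8844  0.0014] y [0.8647 0.456  0.2108] z [ 0.1858  0.0996 -0.9775] F [-0.3964  0.4386  0.6199] g -0.004131087223523764 q [-0.3674  0.0927  0.7154  1.6868 -0.2295  1.2479  0.8851]
target z [ 0.1838  0.0972 -0.9781]
now box -69.4 5.5 280.4
shift [  0.4 -38.5 176.2] turn [ 0.2 -0.1 -0.1]
```

Emit:
step_arm([
  [0,-2.5,12,0,0,0],
  [0,-2.5,12,0,0,0],
  [0,-2.5,12,0,0,0],
  [0,-2.5,12,0,0,0],
  [0,-2.5,12,0,0,0],
])

```text
clock: 6.35
position: [0.5548, -0.1603, 0.2149]
ee_rot: [0.512, 0.853, 0.089, 0.053]
ft_force: [-1.1, 0.3, 0.3]
grip_width: -0.0
```

Emit:
step_arm([
  [0,-2.5,12,0,0,0],
  [0,-2.5,12,0,0,0],
  [0,-2.5,12,0,0,0],
  [0,-2.5,12,0,0,0],
  [0,-2.5,12,0,0,0],
])

```text
clock: 6.98
position: [0.5546, -0.1602, 0.149]
ee_rot: [0.512, 0.853, 0.089, 0.053]
ft_force: [0.8, 0.7, 0.0]
grip_width: 0.002
```

Run:
```python
from h import *
goto(-70,5,80,12)
cv2.imwrite("pics/s3.png",manip.camera("scene"))
cv2.imwrite("pics/t3.png",manip.camera("top"))
```

```text
t 6.97 p [ 0.5546 -0.1602  0.149 ] x [-0.47    0.8827  0.0009] y [0.864  0.4599 0.2049] z [ 0.1804  0.0971 -0.9788] F [0.7538 0.7197 0.0123] g 0.0024850691154496246 q [-0.3257  0.22    0.6949  1.8582 -0.3509  1.0006  1.0109]
target z [ 0.1838  0.0972 -0.9781]
now box -70.5 7.5 149.0
shift [ -0.6 -16.6  67.1] turn [-0.2 -0.1  0.1]
```

View pics/s3.png

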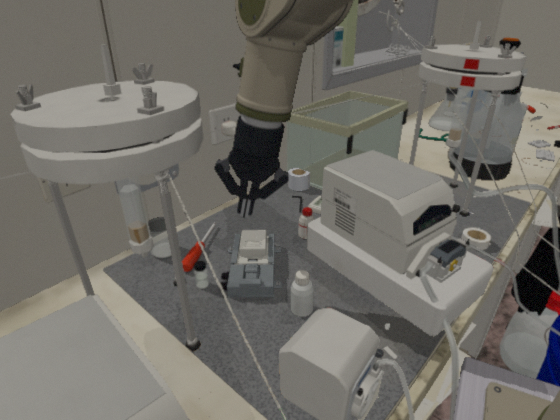

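View pics/t3.png

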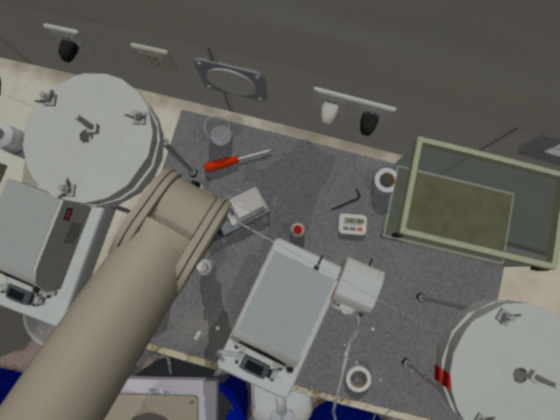

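Emit:
step_arm([
  [0,-3.3,13.4,0,0,0],
  [0,-3.3,13.4,0,0,0],
  [0,-3.3,13.4,0,0,0],
  [0,-3.3,13.4,0,0,0],
  [0,-3.3,13.4,0,0,0],
  [0,-2.5,12,0,0,0],
  [0,-2.5,12,0,0,0],
  [0,0,0,0,0,0],
])

```text
clock: 8.07
position: [0.5514, -0.1611, 0.0479]
ee_rot: [0.512, 0.853, 0.088, 0.052]
ft_force: [0.2, 0.1, -0.3]
grip_width: 0.001
```

Run:
```python
from h import *
goto(-70,5,32,12)
i=manip.camera_info("wrist"); cv2.imwrite("pics/w4.png",manip.camera("wrist")); np.savez("w4.npz",**i)
```

```text
t 8.07 p [ 0.5514 -0.1611  0.0479] x [-0.4701  0.8826  0.0021] y [0.8645 0.4599 0.2027] z [ 0.1779  0.0971 -0.9792] F [ 0.1756  0.098  -0.2619] g 0.0012520459305448016 q [-0.2514  0.3636  0.6316  1.9453 -0.5052  0.8211  1.1569]
target z [ 0.1838  0.0972 -0.9781]
now box -71.3 4.2 47.9
shift [-1.3 -2.4 15.8] turn [-0.3 -0.2  0.1]
```

View pics/w4.png

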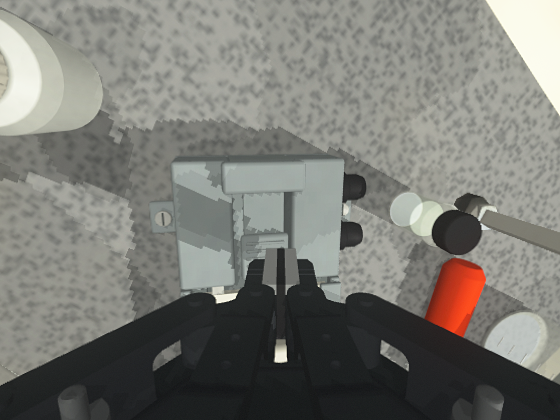

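Emit:
step_arm([
  [-1,-1.2,5,0,0,0],
  [0,-1.2,4,0,0,0],
  [0,-0.6,3,0,0,0],
])

```text
clock: 8.5
position: [0.5528, -0.1626, 0.0367]
ee_rot: [0.512, 0.853, 0.089, 0.053]
ft_force: [-0.4, 0.9, 0.7]
grip_width: -0.004
```

Emit:
step_arm([
  [0,-0.4,2,0,0,0],
  [0,-0.4,2,0,0,0],
])

```text
clock: 8.75
position: [0.5531, -0.1627, 0.0333]
ee_rot: [0.512, 0.853, 0.089, 0.053]
ft_force: [-4.5, -0.1, 9.6]
grip_width: -0.001
```

Emit:
step_arm([
  [0,-0.4,2,0,0,0],
  [0,-0.4,2,0,0,0],
  [0,-0.4,2,0,0,0],
])

```text
clock: 9.12
position: [0.5535, -0.1628, 0.0302]
ee_rot: [0.512, 0.852, 0.091, 0.053]
ft_force: [-16.7, 3.7, 34.2]
grip_width: 0.0
```

Run:
```python
from h import *
goto(-70,5,32,12)
i=manip.camera_info("wrist"); cv2.imwrite("pics/w5.png",manip.camera("wrist"))
a=manip.camera("scene");cv2.imwrite("pics/s5.png",cv2.resize(a[200:310,190:340],None,fx=5,fy=5,interpolation=cv2.INTER_CUBIC))
```

```text
t 9.12 p [ 0.5535 -0.1628  0.0302] x [-0.4697  0.8828  0.0027] y [0.8635 0.4589 0.2091] z [ 0.1834  0.1006 -0.9779] F [-16.6547   3.7393  34.2131] g 8.375783078702117e-05 q [-0.2255  0.3955  0.6104  1.9514 -0.5465  0.7898  1.1966]
target z [ 0.1838  0.0972 -0.9781]
now box -68.7 5.2 30.2
shift [ 1.3  0.2 -1.8] turn [ 0.1 -0.2  0.1]
```

View pics/s5.png

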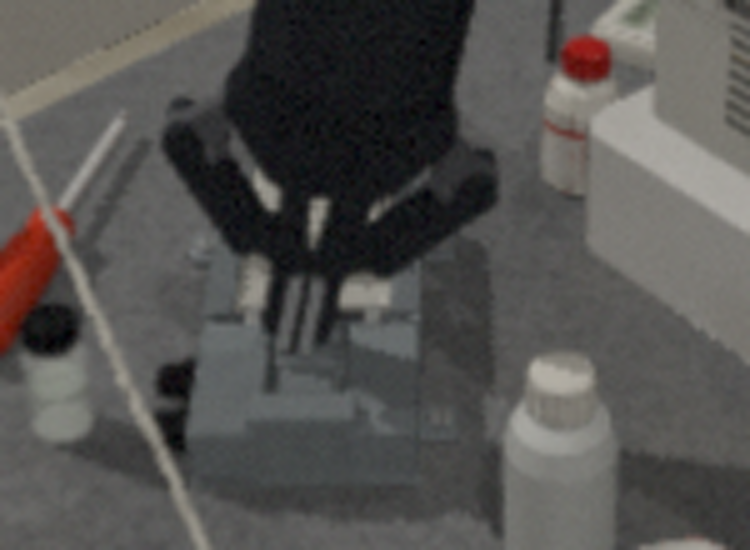

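View pics/w5.png

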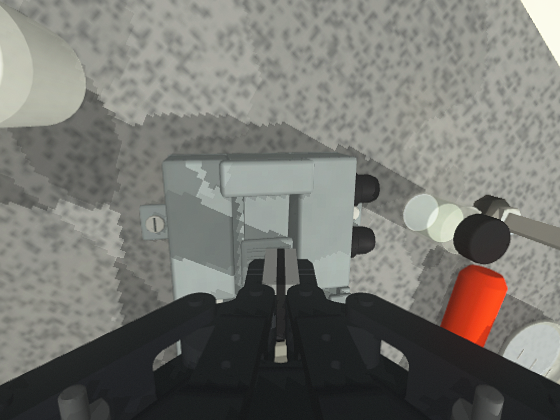

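Emit:
step_arm([
  [0,0.8,-4,0,0,0],
  [0,5,-25,0,0,0],
  [0,8,-40,0,0,0],
  [0,0,0,0,0,0],
])

```text
clock: 9.72
position: [0.5529, -0.1638, 0.1036]
ee_rot: [0.512, 0.852, 0.091, 0.053]
ft_force: [1.4, 0.5, 0.4]
grip_width: -0.003
```

Run:
```python
from h import *
goto(-70,5,32,12)
i=manip.camera_info("wrist"); cv2.imwrite("pics/w6.png",manip.camera("wrist"));np.savez("w6.npz",**i)
a=manip.camera("scene");cv2.imwrite("pics/s6.png",cv2.resize(a[200:310,190:340],None,fx=5,fy=5,interpolation=cv2.INTER_CUBIC))
```

```text
t 9.72 p [ 0.5529 -0.1638  0.1036] x [-0.4691  0.8831  0.0028] y [0.8636 0.4581 0.2105] z [ 0.1846  0.1012 -0.9776] F [1.3925 0.4695 0.3554] g -0.003417163656833434 q [-0.2908  0.2811  0.6775  1.9044 -0.4262  0.9172  1.088 ]
target z [ 0.1838  0.0972 -0.9781]
now box -68.1 4.2 103.6
shift [  1.7 -14.3  70.1] turn [ 0.2 -0.2  0.1]
```

View pics/s6.png

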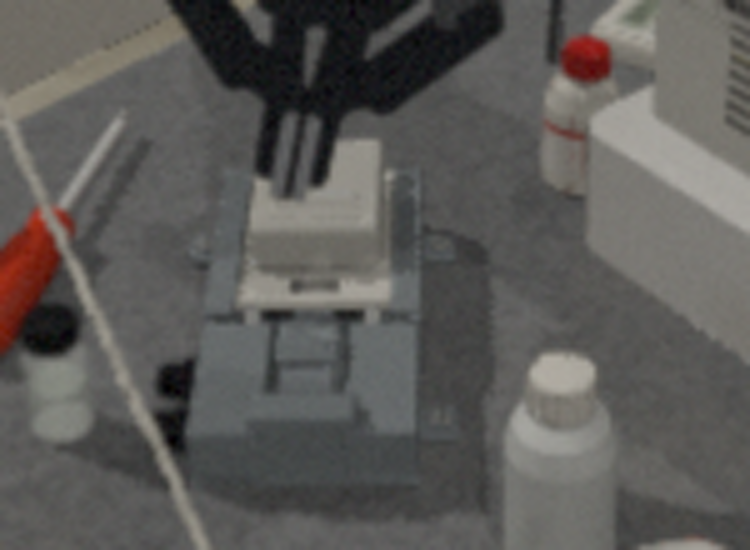

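View pics/w6.png

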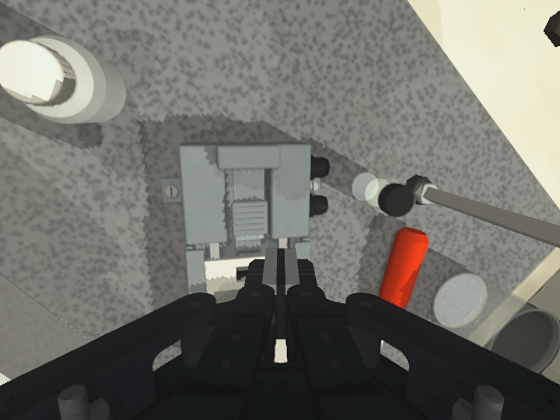

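Run:
```python
from h import *
goto(-38,0,60,12)
```

```text
t 9.82 p [ 0.5511 -0.1629  0.1006] x [-0.4697  0.8828  0.0058] y [0.8643 0.4585 0.2069] z [ 0.18    0.1022 -0.9783] F [-0.5431  0.4056 -0.2004] g 0.0020468517939017175 q [-0.29    0.2841  0.6757  1.9077 -0.4274  0.9162  1.0891]
target z [ 0.1838  0.0972 -0.9781]
now box -69.8 3.1 100.6
shift [-32.  -11.5  38.8] turn [-0.1 -0.4  0.1]
```

Emit:
step_arm([
  [-15,-6,6,0,-0.4,0],
  [-15,-3,15,0,0,0],
  [-1,-3,15,0,0,0],
  [0,0,0,0,0,0],
])

```text
clock: 10.32
position: [0.5596, -0.1909, 0.0569]
ee_rot: [0.512, 0.853, 0.088, 0.051]
ft_force: [-0.0, -0.3, -0.6]
grip_width: -0.003
```

Run:
```python
from h import *
goto(-38,0,31,12)
```

```text
t 10.32 p [ 0.5596 -0.1909  0.0569] x [-0.4695  0.8829  0.0033] y [0.865  0.4592 0.2022] z [ 0.177   0.0978 -0.9793] F [-0.0141 -0.2597 -0.6171] g -0.0030307661402734064 q [-0.202   0.3942  0.6435  1.8897 -0.5231  0.8672  1.2076]
target z [ 0.1838  0.0972 -0.9781]
now box -41.0 -2.5 56.9
shift [-3.1 -2.8 25.8] turn [-0.3 -0.2  0.1]
```

Emit:
step_arm([
  [-3,-1,13,0,0,0],
  [0,-1,8,0,0,0],
  [0,-0.6,4,0,0,0],
  [0,0,0,0,0,0],
])

```text
clock: 10.82
position: [0.5634, -0.1911, 0.0303]
ee_rot: [0.512, 0.853, 0.088, 0.051]
ft_force: [0.3, -0.5, -0.5]
grip_width: 0.004
```

Run:
```python
from h import *
goto(-38,0,31,12)
a=manip.camera("scene");cv2.imwrite("pics/s7.png",cv2.resize(a[200:310,190:340],None,fx=5,fy=5,interpolation=cv2.INTER_CUBIC))
```

```text
t 10.82 p [ 0.5634 -0.1911  0.0303] x [-0.4706  0.8824  0.0039] y [0.8645 0.4601 0.2024] z [ 0.1768  0.0986 -0.9793] F [ 0.3411 -0.4707 -0.4794] g 0.0035537818915479373 q [-0.1764  0.4424  0.6162  1.8943 -0.5686  0.8268  1.2464]
target z [ 0.1838  0.0972 -0.9781]
now box -39.1 0.8 30.3
shift [-1.1 -0.6 -0.9] turn [-0.3 -0.3  0.1]
```

View pics/s7.png

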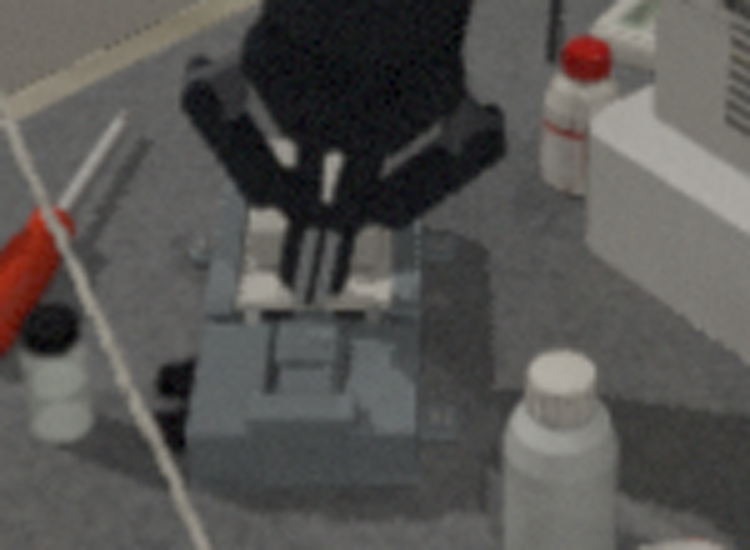

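Emit:
step_arm([
  [-6,0,0,0,0,0],
  [-6,0,0,0,0,0],
  [-6,0,0,0,0,0],
  [-6,0,0,0,0,0],
  [-6,0,0,0,0,0],
])

```text
clock: 11.5
position: [0.579, -0.2193, 0.0313]
ee_rot: [0.512, 0.853, 0.089, 0.051]
ft_force: [0.6, 0.2, -0.2]
grip_width: 0.001
```

Run:
```python
from h import *
goto(30,0,31,12)
```

```text
t 11.5 p [ 0.579  -0.2193  0.0313] x [-0.4709  0.8822  0.0033] y [0.864  0.4604 0.2038] z [ 0.1783  0.0988 -0.979 ] F [ 0.6187  0.2192 -0.2482] g 0.001314307277543679 q [-0.1187  0.4925  0.6094  1.8254 -0.5918  0.8614  1.2889]
target z [ 0.1838  0.0972 -0.9781]
now box -6.8 1.4 31.3
shift [-36.8  -1.5  -0.2] turn [-0.2 -0.2  0.2]
```

Emit:
step_arm([
  [-6,-0.5,0,0,0,0],
  [-6,-0.5,0,0,0,0],
  [-6,-0.5,0,0,0,0],
  [-6,0,0,0,0,0],
  [-6,0,0,0,0,0],
  [-6,0,0,0,0,0],
])

```text
clock: 12.25
position: [0.5958, -0.2535, 0.0306]
ee_rot: [0.512, 0.853, 0.089, 0.051]
ft_force: [-1.8, 3.1, 0.3]
grip_width: 0.001
```

Run:
```python
from h import *
goto(60,0,30,12)
a=manip.camera("scene");cv2.imwrite("pics/s8.png",cv2.resize(a[160:310,190:340],None,fx=4,fy=4,interpolation=cv2.INTER_CUBIC))
```

```text
t 12.25 p [ 0.5958 -0.2535  0.0306] x [-0.4713  0.882   0.0044] y [0.8639 0.4606 0.2038] z [ 0.1778  0.0999 -0.979 ] F [-1.7999  3.0715  0.3096] g 0.001471993328927102 q [-0.0507  0.5539  0.6009  1.7409 -0.616   0.9033  1.3327]
target z [ 0.1838  0.0972 -0.9781]
now box 31.2 0.2 30.6
shift [-28.8  -0.4   0.4] turn [-0.2 -0.3  0.2]
```

View pics/s8.png

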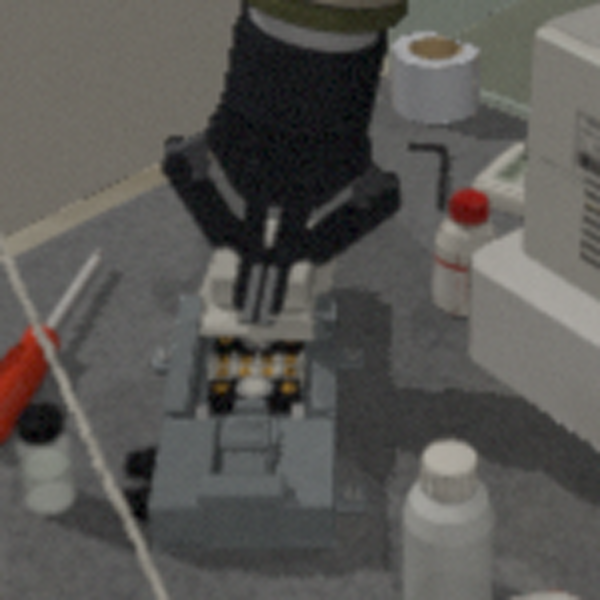

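Emit:
step_arm([
  [-6,0,0.4,0,0,0],
  [-6,0,0.4,0,0,0],
  [-6,0,0,0,0,0],
  [-6,0,0,0,0,0],
])

```text
clock: 12.8
position: [0.603, -0.2669, 0.028]
ee_rot: [0.51, 0.854, 0.093, 0.041]
ft_force: [-7.4, 8.7, 6.6]
grip_width: -0.003
```

Run:
```python
from h import *
goto(70,0,30,12)
a=manip.camera("scene");cv2.imwrite("pics/s9.png",cv2.resize(a[160:310,190:340],None,fx=4,fy=4,interpolation=cv2.INTER_CUBIC))
```

```text
t 12.8 p [ 0.603  -0.2669  0.028 ] x [-0.4767  0.8787  0.0254] y [0.8635 0.4627 0.2008] z [ 0.1647  0.1176 -0.9793] F [-7.3684  8.6964  6.6458] g -0.0029581045160375612 q [-0.01    0.5943  0.5909  1.6864 -0.6304  0.9467  1.3545]
target z [ 0.1838  0.0972 -0.9781]
now box 46.4 0.3 28.0
shift [-23.5  -0.   -2.7] turn [-0.4 -1.5  0.3]
```

View pics/s9.png

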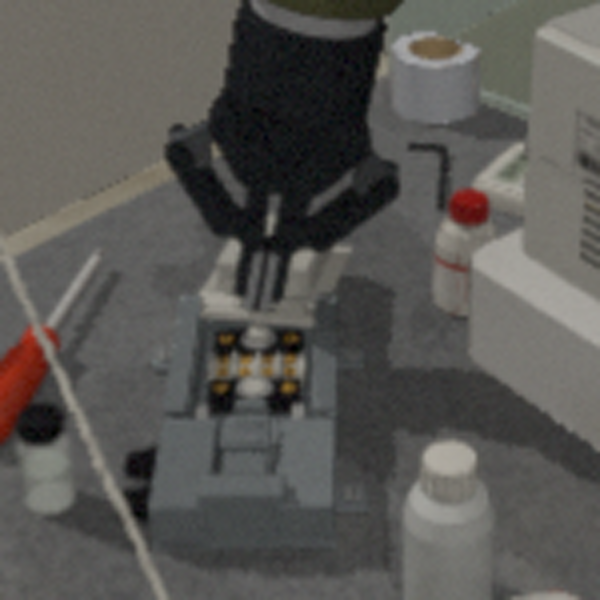

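Emit:
step_arm([
  [-2,0.5,-3,0,-0.7,0],
  [-5,0.3,-1.5,0,-0.7,0],
  [-6,0,0,0,0,0],
])

```text
clock: 13.22
position: [0.6099, -0.2801, 0.0326]
ee_rot: [0.511, 0.854, 0.086, 0.053]
ft_force: [-0.0, 0.5, -0.3]
grip_width: -0.004
```

Run:
```python
from h import *
goto(70,0,30,12)
a=manip.camera("scene");cv2.imwrite("pics/s10.png",cv2.resize(a[160:310,190:340],None,fx=4,fy=4,interpolation=cv2.INTER_CUBIC))
```

```text
t 13.22 p [ 0.6099 -0.2801  0.0326] x [-0.4721  0.8815 -0.0016] y [0.8634 0.4628 0.2008] z [ 0.1778  0.0934 -0.9796] F [-0.0086  0.4721 -0.307 ] g -0.0037189612474621218 q [-0.0079  0.5987  0.5994  1.6712 -0.6249  0.9347  1.3529]
target z [ 0.1838  0.0972 -0.9781]
now box 61.3 0.3 32.6
shift [-8.7 -0.8  2.5] turn [-0.4  0.   0.3]
```

View pics/s10.png

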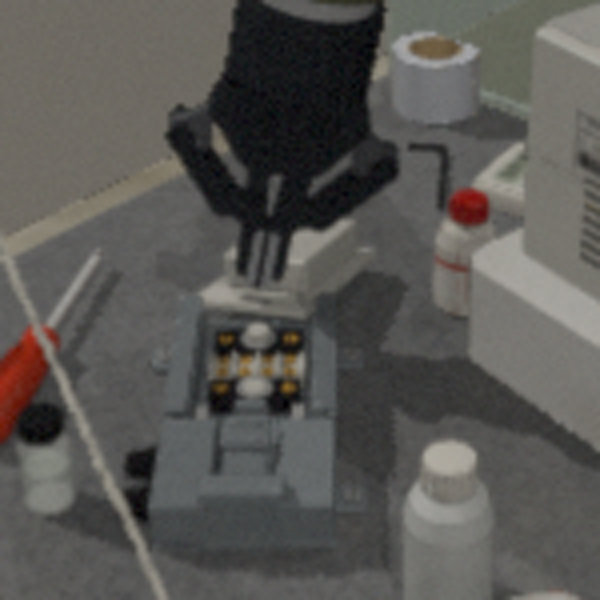

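Run:
```python
from h import *
a=manip.camera("top");cv2.imwrite("pics/t10.png",cv2.resize(a[150:290,180:340],None,fx=4.5,fy=4.2,interpolation=cv2.INTER_CUBIC))
i=manip.camera_info("wrist"); cv2.imwrite("pics/w10.png",manip.camera("wrist"))
st()
```

```text
t 13.38 p [ 0.6096 -0.2805  0.0324] x [-0.4715  0.8819 -0.0013] y [0.8639 0.4622 0.2003] z [ 0.1772  0.0933 -0.9797] F [0.4514 0.3826 0.0779] g 0.001734633504750037 q [-0.0073  0.5991  0.5995  1.6712 -0.6248  0.9349  1.3528]
```

View pics/t10.png

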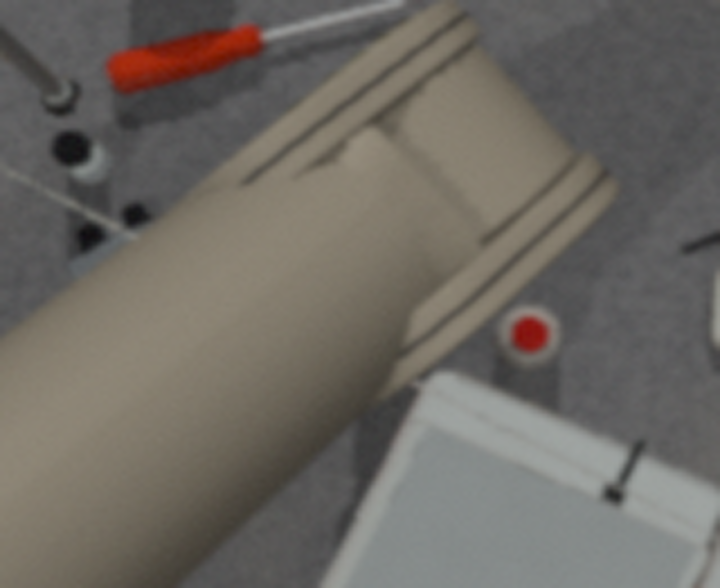

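View pics/w10.png

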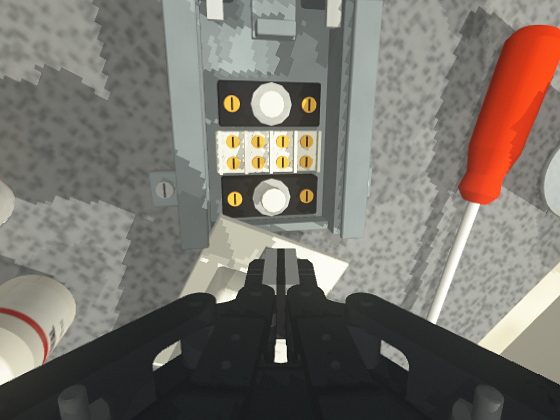

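Emit:
step_arm([
  [3,-8,-1,0,0,0],
  [0,-6,-1,0,0,0],
  [-6,0,1,0,0,0],
  [-6,0,1,0,0,0],
  [-6,0,1,0,0,0],
])

```text
clock: 14.0
position: [0.6041, -0.3015, 0.0285]
ee_rot: [0.512, 0.853, 0.086, 0.052]
ft_force: [-0.2, -0.1, 0.4]
grip_width: 0.001
```

Run:
```python
from h import *
goto(70,0,30,12)
a=manip.camera("scene");cv2.imwrite("pics/s11.png",cv2.resize(a[160:310,190:340],None,fx=4,fy=4,interpolation=cv2.INTER_CUBIC))
cv2.imwrite("pics/w11.png",manip.camera("wrist"))
```

```text
t 14.0 p [ 0.6041 -0.3015  0.0285] x [-0.4712  0.882  -0.0014] y [0.864  0.4619 0.2005] z [ 0.1775  0.0933 -0.9797] F [-0.2074 -0.1213  0.434 ] g 0.0014707009526244426 q [ 0.0324  0.6158  0.5965  1.656  -0.6348  0.9424  1.3895]
target z [ 0.1838  0.0972 -0.9781]
now box 77.5 -14.9 28.5
shift [ 7.4 14.9  1.5] turn [-0.4  0.   0.3]
```

View pics/s11.png

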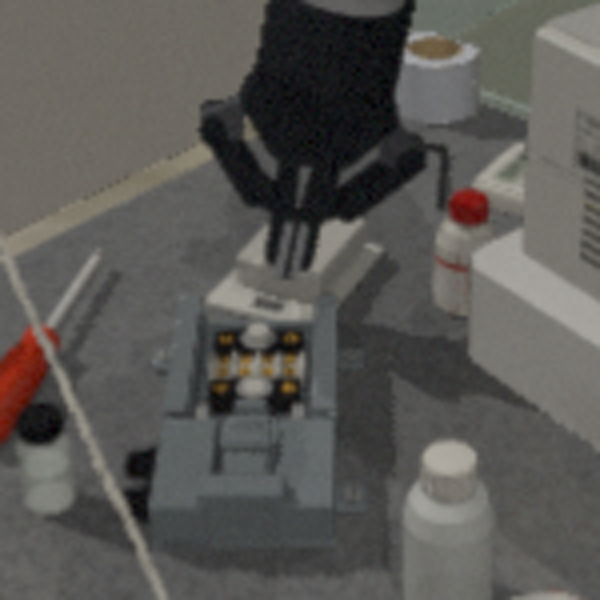

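View pics/w11.png

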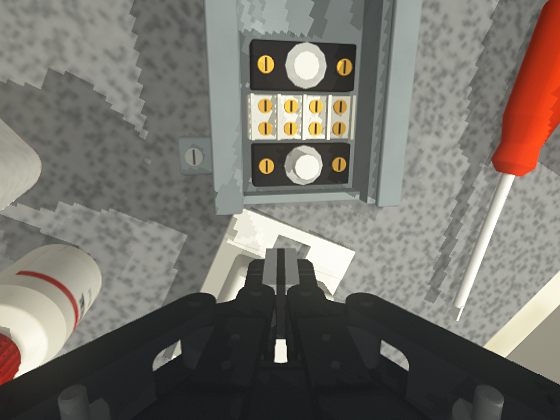

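Run:
```python
from h import *
w=manip.camera_info("wrist"); s=manip.camera_info("scene")
def b(X): 
    q=X[:,:2]-o0; return np.c_[q@u,q@v]*1000
for z in (.004,.015,.026): print(z,b(cast(w,[(231,208),(355,252)],z)).round(1).tolist(), b(cast(s,[(190+206/4,160+300/4),(190+310/4,160+318/4)],z)).round(1).tolist())
print("lip end",b(cast(w,[(215,213),(241,211),(398,206)],.0305)).round(1).tolist())
im=cv2.imread("pics/w11.png"); cv2.imwrite("pics/w11c.png",cv2.resize(im[120:320,160:400],None,fx=3.2,fy=3,interpolation=cv2.INTER_CUBIC))
```

```text
0.004 [[55.3, -36.3], [84.3, 31.8]] [[81.7, 31.1], [62.6, -29.1]]
0.015 [[52.4, -36.9], [79.4, 26.6]] [[65.5, 29.3], [46.7, -29.7]]
0.026 [[49.4, -37.4], [74.5, 21.4]] [[49.2, 27.4], [30.9, -30.2]]
lip end [[50.0, -44.3], [49.7, -33.5], [51.0, 39.1]]
```

View pics/w11c.png

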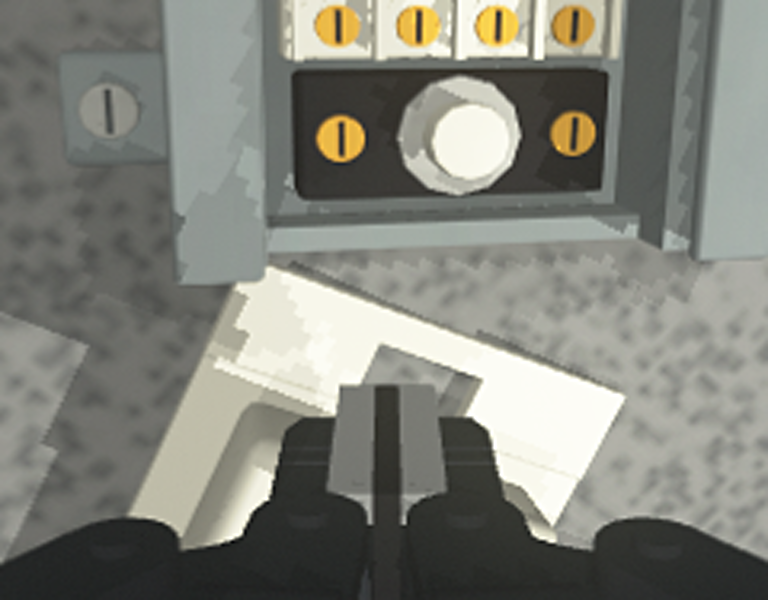

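Emit:
step_arm([
  [0,5,-25,0,0,0],
  [-2,10,-40,0,0,0],
  [-2,10,-40,0,0,0],
  [0,0,0,0,0,0],
])

```text
clock: 14.6
position: [0.6089, -0.3037, 0.1385]
ee_rot: [0.512, 0.853, 0.085, 0.052]
ft_force: [-0.7, 0.2, -0.6]
grip_width: -0.003
```

Run:
```python
from h import *
goto(34,0,60,0)
i=manip.camera_info("wrist"); cv2.imwrite("pics/w12.png",manip.camera("wrist"));np.savez("w12.npz",**i)
im=cv2.imread("pics/w12.png"); cv2.imwrite("pics/w12c.png",cv2.resize(im[110:310,160:400],None,fx=3.2,fy=3,interpolation=cv2.INTER_CUBIC))
a=manip.camera("scene");cv2.imwrite("pics/s12.png",cv2.resize(a[160:310,190:340],None,fx=4,fy=4,interpolation=cv2.INTER_CUBIC))
```

```text
t 14.6 p [ 0.6089 -0.3037  0.1385] x [-0.4707  0.8823 -0.0008] y [0.8647 0.4614 0.1986] z [ 0.1756  0.0928 -0.9801] F [-0.6695  0.1953 -0.6259] g -0.002761704405262352 q [-0.017   0.5075  0.6702  1.5612 -0.5382  1.1247  1.2899]
target z [ 0.  0. -1.]
now box 81.7 -11.7 138.5
shift [47.8 -4.  79.2] turn [11.5  0.   0.2]
```

View pics/w12.png

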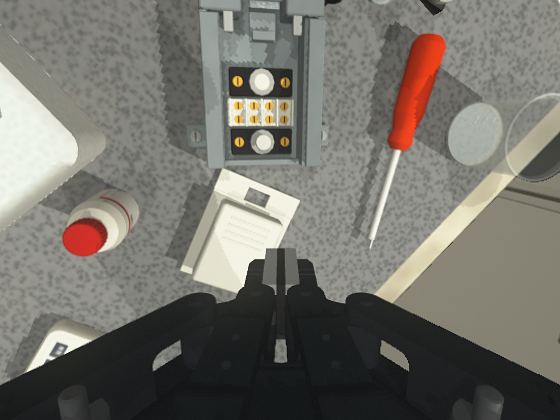

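View pics/w12c.png

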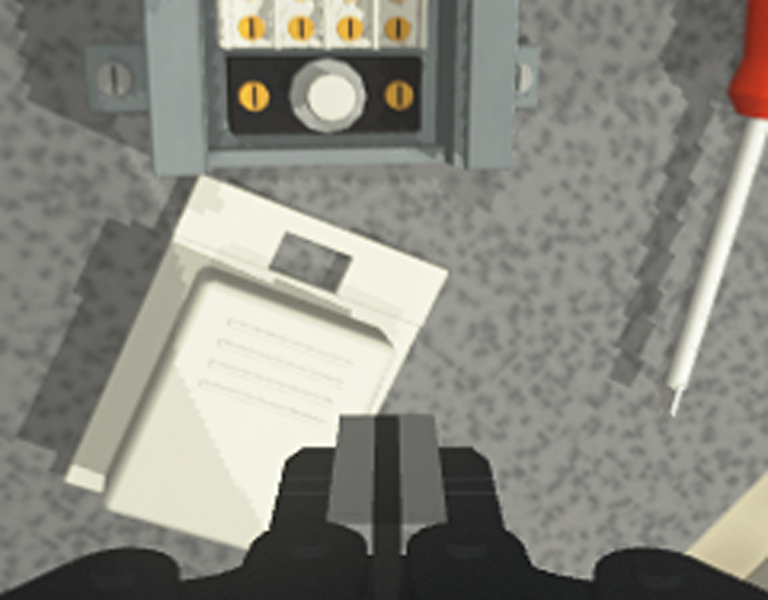

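View pics/s12.png

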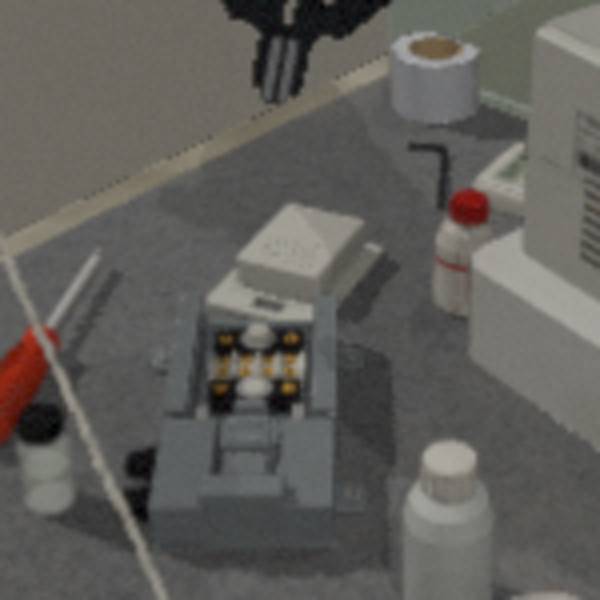

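Run:
```python
from h import *
w=dict(np.load("w12.npz"))
im=cv2.imread("pics/w12.png"); cv2.imwrite("pics/w12d.png",cv2.resize(im[55:165,215:310],None,fx=5.5,fy=5.4,interpolation=cv2.INTER_CUBIC))
def b(X): 
    q=X[:,:2]-o0; return np.c_[q@u,q@v]*1000
C=b(cast(w,[(223,169),(299,201),(181,270)],.004)); print(C,np.linalg.norm(C[0]-C[1]),np.linalg.norm(C[0]-C[2]))
for z in (.0145,.0205): print(z,b(cast(w,[(261.5,81),(263,142)],z)))
```

```text
[[ 55.7795 -32.6598]
 [ 85.2708  31.3056]
 [141.2171 -71.3284]] 70.43653905947254 93.78079700519832
0.0145 [[-10.4362  -2.0615]
 [ 33.912   -1.389 ]]
0.0205 [[-9.8392 -2.9485]
 [33.495  -2.2913]]
```

View pics/w12d.png

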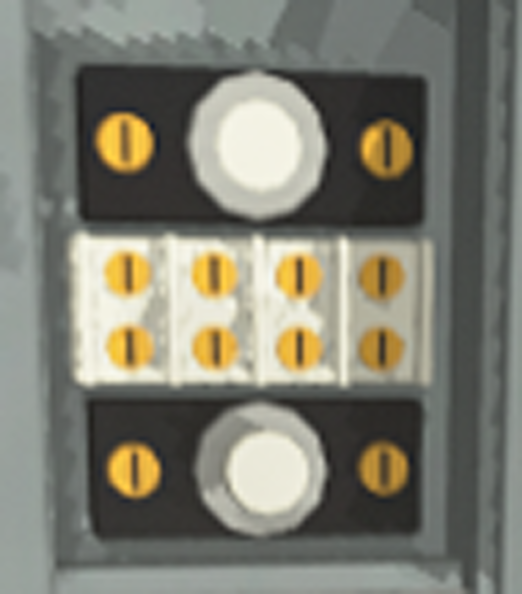

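Emit:
step_arm([
  [10,0,0,5.8,0,0],
  [10,0,0,5.8,0,0],
  [10,0,0,0,0,0],
  [10,0,0,0,0,0],
  [0,0,0,0,0,10],
  [0,0,0,0,0,10],
  [0,0,0,0,0,10],
  [0,0,0,0,0,10],
  [0,0,0,0,0,10],
  [0,0,0,0,0,10],
  [0,0,0,0,0,10],
  [0,0,0,0,0,10],
  [0,0,0,0,0,10],
  [0,0,0,0,0,0],
])

```text
clock: 16.45
position: [0.5741, -0.2698, 0.1274]
ee_rot: [0.978, 0.209, 0.0, -0.008]
ft_force: [0.3, -0.3, -0.2]
grip_width: -0.0
```

```bash
cat >> h.py <<'E'
def goto2(x,y,z):
    o,R=st(); R0=np.c_[np.r_[-u,0],np.r_[v,0],[0,0,-1]]; Rt=R0@Rn.from_euler('z',90,degrees=True).as_matrix()
    rv=np.degrees(Rn.from_matrix(R.T@Rt).as_rotvec()); d=R.T@(box(x,y,z)-o["position"])*1000
    q=o["position"][:2]-o0; print("now box",(u@q*1000).round(1),(v@q*1000).round(1),(o["position"][2]*1000).round(1))
    print("shift",d.round(1),"turn",rv.round(1))
E
python3 - <<'E'
from h import *
goto2(34,-1,50)
i=manip.camera_info("wrist"); cv2.imwrite("pics/w13.png",manip.camera("wrist"));np.savez("w13.npz",**i)
cv2.imwrite("pics/t13.png",manip.camera("top"))
E
```

```text
t 16.45 p [ 0.5741 -0.2698  0.1274] x [0.913  0.408  0.0044] y [ 0.408  -0.9128 -0.0164] z [-0.0027  0.0167 -0.9999] F [ 0.333  -0.3167 -0.1543] g -0.00025566328698017226 q [-0.3676  0.6669  1.074   1.5931 -0.6194  1.2672 -0.3336]
now box 35.5 -26.6 127.4
shift [25.1 -1.9 77.5] turn [-0.9 -0.3 -3.8]
```

View pics/w13.png

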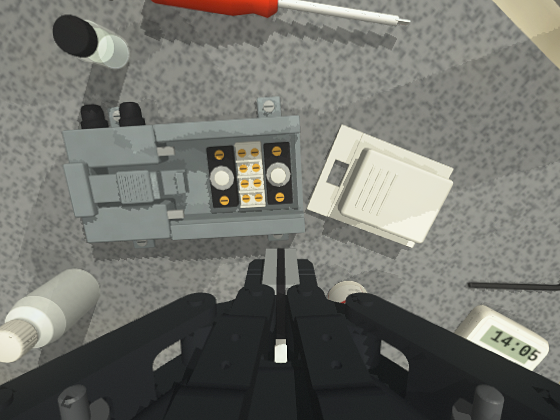

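View pics/t13.png

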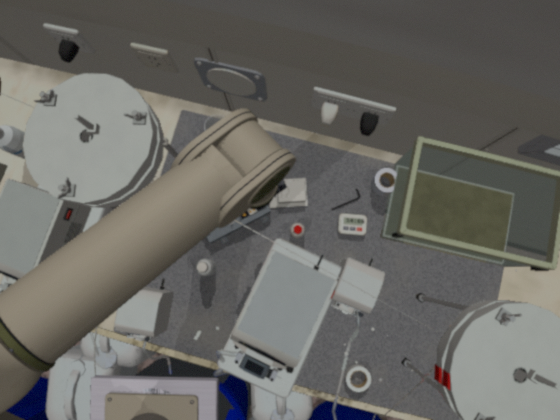

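Run:
```python
from h import *
w=dict(np.load("w13.npz"))
def b(X): 
    q=X[:,:2]-o0; return np.c_[q@u,q@v]*1000
print(b(cast(w,[(278,175)],.0205)),b(cast(w,[(221,178)],.0145)))
C=b(cast(w,[(343,124),(306,207),(409,246)],.004)); print(C)
im=cv2.imread("pics/w13.png"); cv2.imwrite("pics/w13c.png",cv2.resize(im[110:290,190:340],None,fx=4.5,fy=3.3,interpolation=cv2.INTER_CUBIC))
```

```text
[[34.4495 -1.0606]] [[-9.8083 -1.5965]]
[[ 86.2031  32.3637]
 [ 55.0218 -31.487 ]
 [139.4725 -70.5273]]
```

Emit:
step_arm([
  [13,-1,10,-0.9,0,-2],
  [12,-1,10,0,0,-2],
  [0,0,20,0,0,0],
  [0,0,20,0,0,0],
  [0,0,0,0,0,0],
])

```text
clock: 17.18
position: [0.5974, -0.2549, 0.0618]
ee_rot: [0.968, 0.25, 0.002, -0.001]
ft_force: [0.6, -0.3, 0.2]
grip_width: 0.005
```

Run:
```python
from h import *
goto2(34,-1,25)
i=manip.camera_info("wrist"); cv2.imwrite("pics/w14.png",manip.camera("wrist"));np.savez("w14.npz",**i)
```

```text
t 17.18 p [ 0.5974 -0.2549  0.0618] x [0.8751 0.4839 0.005 ] y [ 0.4839 -0.8751 -0.0015] z [ 0.0036  0.0037 -1.    ] F [ 0.6322 -0.3438  0.1538] g 0.005495457535214719 q [-0.3478  0.7435  0.9894  1.6118 -0.6715  1.1576 -0.2636]
now box 33.2 1.0 61.8
shift [-2.2  0.8 36.8] turn [-0.1 -0.3  1.1]
```

View pics/w13c.png

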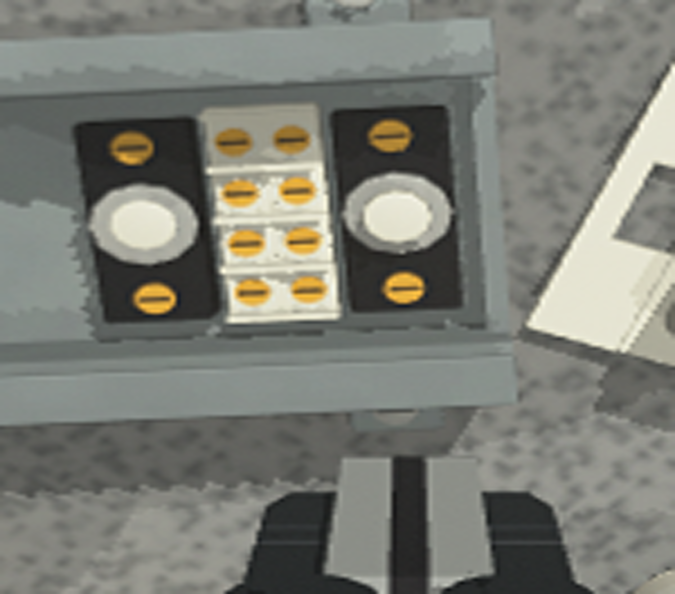

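View pics/w14.png

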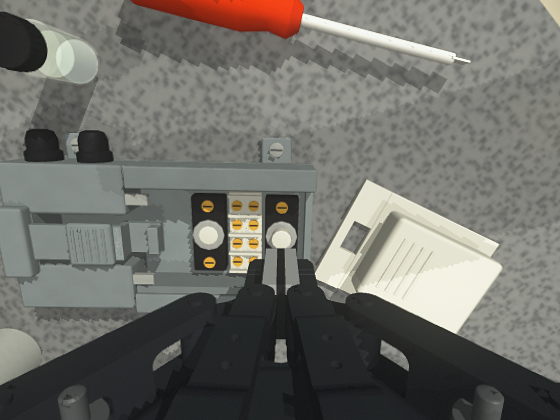

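Emit:
step_arm([
  [-2,0.5,15,0,0,0.5],
  [0,0,12,0,0,0],
  [0,0,6,0,0,0],
  [0,0,3,0,0,0],
])

```text
clock: 17.73
position: [0.5965, -0.2577, 0.0254]
ee_rot: [0.97, 0.245, 0.003, -0.0]
ft_force: [-0.1, -0.4, 0.3]
grip_width: -0.004
```

Run:
```python
from h import *
goto2(34,-1,15)
```

```text
t 17.73 p [ 0.5965 -0.2577  0.0254] x [0.8802 0.4745 0.0064] y [ 0.4745 -0.8802  0.001 ] z [ 0.0061  0.0022 -1.    ] F [-0.0929 -0.3644  0.3366] g -0.0041845030690426215 q [-0.3253  0.7832  0.9557  1.6343 -0.7087  1.1001 -0.2471]
now box 35.3 -1.1 25.4
shift [ 0.1 -1.3 10.4] turn [ 0.1 -0.4  0.5]
```

Emit:
step_arm([
  [0,-0.6,3,0,0,0],
  [0,-0.5,3,0,0,0],
  [0,0,2,0,0,0],
])

```text
clock: 18.1
position: [0.5963, -0.257, 0.0177]
ee_rot: [0.97, 0.245, 0.004, -0.0]
ft_force: [-1.7, 0.6, 2.9]
grip_width: 0.002
```

Emit:
step_arm([
  [0,0,2,0,0,0],
  [0,0,2,0,0,0],
  [0,0,2,0,0,0],
])

```text
clock: 18.48
position: [0.5965, -0.2571, 0.0143]
ee_rot: [0.97, 0.245, 0.004, -0.001]
ft_force: [-11.0, 8.2, 31.2]
grip_width: 0.003
```

Emit:
step_arm([
  [0,0,0.5,0,0,0],
  [0,0,-3,0,0,0],
  [0,0,-25,0,0,0],
  [0,0,-50,0,0,0],
  [-20,0,-30,0,0,0],
  [-20,0,0,0,0,0],
  [0,0,0,0,0,0],
])

```text
clock: 19.35
position: [0.56, -0.2778, 0.1304]
ee_rot: [0.97, 0.244, 0.006, 0.0]
ft_force: [-0.2, 0.1, -0.6]
grip_width: -0.006
```

Run:
```python
from h import *
goto2(34,-1,15)
i=manip.camera_info("wrist"); cv2.imwrite("pics/w15.png",manip.camera("wrist"));np.savez("w15.npz",**i)
a=manip.camera("scene");cv2.imwrite("pics/s15.png",cv2.resize(a[160:310,190:340],None,fx=4,fy=4,interpolation=cv2.INTER_CUBIC))
```

```text
t 19.35 p [ 0.56   -0.2778  0.1304] x [0.8804 0.474  0.011 ] y [ 0.474  -0.8805  0.0029] z [ 0.0111  0.0026 -0.9999] F [-0.1681  0.0638 -0.6307] g -0.006189861138852883 q [-0.3783  0.6263  1.0806  1.6348 -0.5896  1.2318 -0.2526]
now box 36.0 -42.8 130.4
shift [ 40.5  -2.  115.8] turn [ 0.2 -0.6  0.4]
```

View pics/w15.png

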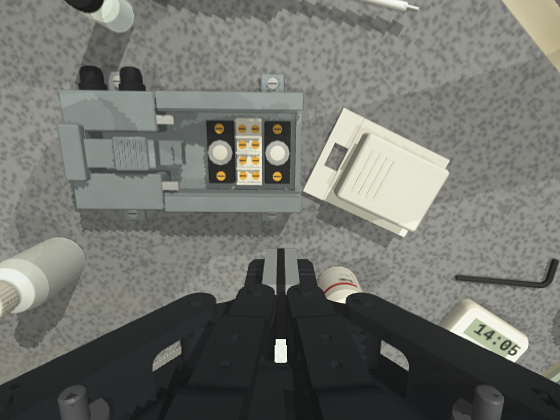

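View pics/s15.png

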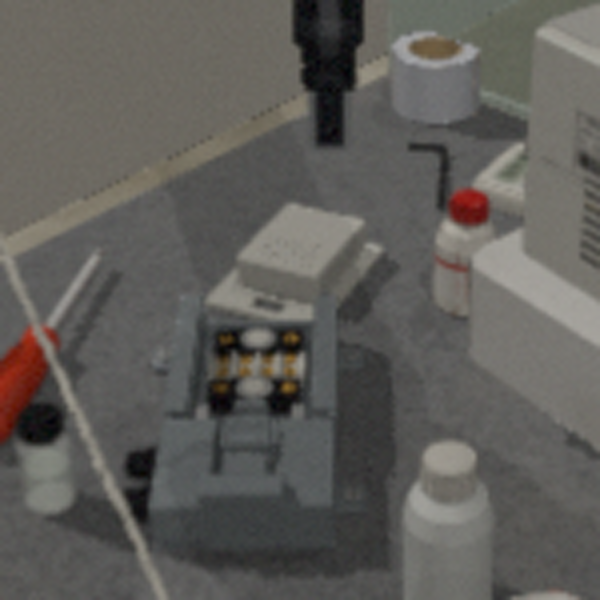

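Run:
```python
from workcell import manip
print(manip.hand_in())
```

```text
the job is handed in; nothing more can be done
None
```

The job is handed in at about 19.5 s on the clock, with all three steps done. The hand-in gives no verdict, so the result rests on my own checks below.

**What I did**
1. **Tab:** I pressed the snap tab to its stop with the closed fingers, and the cover sprang forward.
2. **Cover:** I pushed the cover along its guides until it dropped off the end. It turned and stuck for a moment on the end of the box, so I moved the finger to one side and pushed again.
3. **Button:** I pressed the cut-out button at x = 34 mm, the one standing out, to its hard stop. The finger ended at 14.3 mm height with about 31 N.

**What the last checks showed**
- **Cover:** It lies on the bench turned about 24°, with its centre about 114 mm from its seat. Two camera views agree, within a few mm, with it lying flat on the bench.
- **Button:** It now sits flush like the other one.
- **Tab:** I saw nothing unusual in the last pictures, but I did not measure its angle.
- **Loose things:** The bystanders in view looked unmoved; I compared the pictures by eye only.
- **Robot:** It stands clear, and the measured wrist force stayed near zero.

**What did not go to plan**
- My camera estimate put a thin cord directly over the pad at about 0.30 m. The gripper passed that spot with no force, so it offered no resistance or my height was off.
- I tilted the tool 12° while pressing the tab and pushing the cover to keep the wrist clear of the vessel lid beside the box.

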